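Lay the glove carton on the parcel scale

ROBOT

A 6-joint arm with a two-finger parallel gripper is mounted at the origin on the work surface. World frame = base frame: x ahead of the robot, y to its left, z up, the work surface at z = 0. Lengths are in mm, angles in rad, forces in N, time in s.
With the tool pointing down it reaches from about 375 to 925 mm from the base axis. Payload 5.7 kg.
Tool frame: the origin (TCP) lies between the finger pads; the fingertips stand 14 mm ahead of it and the grasp point (between the pads) lies 5 mm behind it; z points along the fingers, y is the direction in which the jaws open and shut (so a half turn about z gives the same grasp; the last joint's range is limited). The gripper opens to 85 mm and grips with 20 to 120 N. Pads are 22 mm wide; open, the fingers measure 114 mm over their backs; the gripper's body (76 mm by 85 mm) begins 54 mm behind the grasp point. The pads swing forward as they close: fully open they stand 13 mm farther back than shut.
Start: joints at [1.232, 0.359, 1.51, -0, 1.272, -0.115], TCP at [133.157, 585.008, 245.267] pointing down, gripper open.
Joint ranges: [-2.97, 2.97], [-1.01, 2.36], [0.21, 2.38], [-0.96, 4.11], [0.2, 2.71], [-2.98, 2.98]. Speed limits (rad/s): [2.39, 2.39, 3.14, 3.14, 3.14, 3.14].

INTERFACE

Orientations are given as a unit quaternion [x, y, z, w].
In Python, from cell import read_state, snapshot, close_job, find_in, regions_of gives the robot as it stands.
- The arm moves only by the tool apply_moves, never from a script. Its argument "series" is a list of rows, each a list of 5 numbers: the closure, from -1 (fully open) to 1 (shut), then the shift along the tool's x, y, z in mm, then the turn about the tool's z in rad. In form: [[fingers, x, y, z, yaw], ...]. A call has 1 to 5 rows; each row is the pose to reach, as a shift and turn from the pose measured when the call began, along the tool's axes at that moment; what a row does not reach only later rows make up. A row lasts 1/8 s, in which the tool goes at most 62.5 mm and 10.7 degrees, less where a joint would pass 70% of its speed; a pose out of reach is approached as far as the arm can. A call with a gripper value outside its range is refused whole. The fingers move at their own pace and stop on an object; "squeeze" is the grip in N (left out, the last holds). Time passes only in rows, so rows that repeat a pose let the fingers close. It gives the time, the measured TCP pose, the force and the opening at its end, in the units of the state.
- read_state(): the state, without advancing time (a new reading comes with each control period).
- snapshot(name): name is "scene" or "side" or "wrist"; returns a dict with "color" (400x640x3 uint8, red, green, blue), "range_z" (400x640 float32, mm along the optical axis (not along the pixel's ray), 0 where there is no reading), "camera_matrix" (3x3 intrinsics, pixels), "R" (3x3) and "t" (3): a world point X has camera coordinates R X + t. Camera axes: x right, y down, z forward; pixel columns grow to the right and rows downward; lengths in mm; the calibration is good to about 2 mm. A picture is of the moment at which its call begins.
- close_job(): hands the job in, once; it reports no verdict.
Trained networks look in the newest picture that a camera, given by its name, has taken for a name from the list of things; names that differ only in an ending like _2 or _b are one class to them, and where a whole thing is asked for, a point or a joint stands for the part that bears it (a point fixed in the world has none). Each returns a list of dicts, best first, with "score" (0 to 1); they miss things now and then, are a little off and sometimes report something else, mostly with a low value. They report only what shows in the picture. A call takes as long as a camera call.
- find_in(query, camera): "extent" ([left, top, right, bottom] in pixels, round what is visible of it).
- regions_of(query, camera): "pixels" (400x640 bool, what is visible of it) and "extent" ([left, top, right, bottom] in pixels, round what is visible of it).
The state is a dict: "time_s": time; "q": joint angles; "qd": joint speeds; "effort": joint torques, N m; "tool_pos": TCP position; "tool_rot": TCP orientation; "force": force on the tool from outside, world axes, zero at the start; "torque": the same for the moment, N m; "width": opening from 0.0 (shut) to 1.0 (fully open).
Only numpy, scipy, OpenCV 4.12 (cv2) and the standard library are available. Lean on these libraries where they do the work, as an engineer would, in place of code of your own. Each camera call takes 0.05 s, during which the arm holds its last target.

TASK

Clear the low parcel scale by standing the amber jar on the cork mat, midway between the two white canisters, setting it down gently without dropping it. Then slide the tall glove carton, still upright, until its back is flat against the scale's front edge, and only then push it over at the top so that it falls onto its back on the platform, window up, and push it home until its top end is flat against the scale's rear fence and it lies wholly on the platform. Do not crush the carton, and leave the canisters, the red-capped bottle and the yellow-lidded tub where they stand.

Things in the scene. Friction and masses are not known exactly. Their poses are not given: they have to be found in the camera images.
- scale: Fixed low parcel scale: platform 180 (x) by 230 (y) by 20 mm high, steel top, with a black rear fence 45 mm high (above the table) and 10 mm thick along the whole +x edge. Origin: centre of the platform's underside, on the table. Its x axis points from the front edge (the 20 mm step nearest the robot, at x = -90 mm) to the fence (face at x = +90 mm). Its place and yaw vary.
- fence (a point): Point on the fence's front face, at mid width, at the height of the platform's top (20 mm over the table); axes as the scale's.
- carton: Pale blue carton with teal bands, 96 mm deep (x), 130 wide (y), 155 tall (z), 0.48 to 0.84 kg, too wide to grasp. It stands upright in front of the scale, its back 25 to 40 mm short of the front edge, up to 12 degrees askew. Origin: centre of its underside (the foot end once it lies); x points from its front (towards the robot) to its back (towards the scale), z to its top.
- window (a point): Centre of the carton's front face (grey window), 77 mm above its foot. Friction on it is 0.2 to 0.32: pushed at 60% of its height or lower it slides until the scale's edge blocks its foot, where the push force doubles and it starts to tip (it drops back if let go early). Leaned over 35 degrees or so it falls by itself onto its back, near the front of the platform.
- carton_top (a point): Centre of the carton's top end, 155 mm from its foot.
- jar: Amber jar with white lid, 52 mm in diameter, 100 mm tall, 0.18 kg, standing on the scale platform. Origin: centre of its underside, z up.
- mat: Fixed cork mat 260 (x) by 90 (y) by 3 mm thick on the table, to the left or to the right of the carton. Origin: its centre, on the table: midway between the two canisters, which stand on it in a row along its x axis.
- canister_near: White canister with blue lid, 64 mm in diameter, 80 mm tall, standing on the mat 85 mm from its centre. Origin: centre of its underside.
- canister_far: The other canister, the same, 85 mm to the other side of the mat's centre. Origin: centre of its underside.
- tray: Fixed steel tray of bandage rolls, 200 by 100 mm, 45 mm high, on the side where the mat is not. Origin: centre of its underside. Not to be handled.
- spray: White bottle with red cap, 68 mm in diameter, 140 mm tall, left of the scale. Origin: centre of its underside. Leave it alone.
- tub: White tub with yellow lid, 72 mm in diameter, 55 mm tall, right of the scale. Origin: centre of its underside. Leave it alone.

How it is judged:
By the outcome, as a careful person would: the job done as asked, in the order asked, and still so for the second after the job is handed in, with the robot touching nothing.
It also fails if it takes over 72 s, if anything falls off the work surface, if the arm or the gripper's body presses on something with over 40 N, if the wrist force passes 120 N, or if a joint passes its speed limit or range.

## Working session

There is one attempt and no reset: what is moved stays moved. The work goes in short steps, Python scripts to look and compute and a tool call to move; the robot and the scene stay as the last step left them, time stands still between calls to the robot, and variables do not carry over. Pictures are saved under pics/ and viewed, and the job is handed in when it is done.

Besides the shell and the picture viewer there is one more tool, called after "Call:" as name(argument=value, ...) on one line, values as JSON. apply_moves: Moves the arm, as the interface text tells. Its arguments: {"type":"object","properties":{"series":{"type":"array","items":{"type":"array","items":{"type":"number"}}},"squeeze":{"type":"number"}},"required":["series"]}

```bash
ls; mkdir -p pics; cat > h.py <<'E'
import numpy as np, cv2
from cell import *
from scipy.spatial.transform import Rotation as Rn
def save(s,name): cv2.imwrite('pics/'+name+'.png', cv2.cvtColor(s['color'],cv2.COLOR_RGB2BGR))
def cloud(s):
    K=s['camera_matrix'];z=s['range_z'].astype(float)
    v,u=np.mgrid[0:400,0:640]
    P=np.stack([(u-K[0,2])/K[0,0]*z,(v-K[1,2])/K[1,1]*z,z],-1)
    W=(P-s['t'])@s['R']
    W[z==0]=np.nan
    return W
E
python3 - <<'E'
from h import *
st=read_state();print({k:np.round(v,3) for k,v in st.items()})
for n in ['scene','side']:
    s=snapshot(n);save(s,n+'0');W=cloud(s);np.save(n+'W.npy',W)
    print(n,-s['R'].T@s['t'])
    for q in ['scale','carton','jar','mat','canister_near','tray','spray','tub']:
        for r in regions_of(q,n)[:2]:
            m=r['pixels'];p=W[m];p=p[~np.isnan(p[:,0])]
            print(q,round(r['score'],2),r['extent'],m.sum(),np.round(np.percentile(p,[2,50,98],axis=0)).tolist() if len(p) else None)
E
```

```text
pics
{'time_s': np.float64(0.0), 'q': array([ 1.232,  0.36 ,  1.511, -0.   ,  1.272, -0.115]), 'qd': array([-0.   , -0.002,  0.001, -0.002, -0.   ,  0.001]), 'effort': array([-2.0000e-03, -5.2761e+01, -2.7862e+01, -0.0000e+00,  1.3000e-02,
       -0.0000e+00]), 'tool_pos': array([132.944, 584.403, 244.421]), 'tool_rot': array([ 0.112,  0.994, -0.001, -0.   ]), 'force': array([ 0.339, -0.323,  0.289]), 'torque': array([0.043, 0.036, 0.056]), 'width': np.float64(1.004)}
scene [1166.54922808  586.96294758  680.61120386]
scale 0.9 [205.6, 203.3, 309.6, 277.0] 4094 [[572.0, -202.0, 2.0], [689.0, -52.0, 21.0], [770.0, 35.0, 47.0]]
carton 0.6 [283.5, 156.7, 342.7, 234.6] 3549 [[441.0, -115.0, 2.0], [526.0, -14.0, 106.0], [545.0, 22.0, 158.0]]
jar 0.58 [244.1, 192.8, 267.7, 236.2] 750 [[633.0, -112.0, 23.0], [663.0, -81.0, 84.0], [677.0, -71.0, 123.0]]
mat 0.93 [412.3, 237.5, 476.2, 315.6] 1265 [[318.0, 287.0, 2.0], [455.0, 365.0, 4.0], [561.0, 419.0, 7.0]]
canister_near 0.63 [442.0, 220.5, 473.2, 261.3] 849 [[333.0, 305.0, 10.0], [371.0, 335.0, 58.0], [382.0, 360.0, 86.0]]
tray 0.67 [216.4,
[... 904 characters left out ...]
], [672.0, -80.0, 122.0]]
mat 0.66 [223.3, 148.1, 293.7, 176.9] 867 [[308.0, 280.0, -3.0], [429.0, 337.0, 2.0], [558.0, 403.0, 10.0]]
canister_near 0.66 [227.3, 143.2, 246.1, 172.7] 440 [[322.0, 296.0, 6.0], [351.0, 308.0, 58.0], [379.0, 350.0, 85.0]]
tray 0.61 [265.7, 317.3, 350.0, 376.2] 3802 [[349.0, -426.0, 1.0], [443.0, -373.0, 28.0], [543.0, -313.0, 42.0]]
spray 0.83 [312.9, 123.8, 335.1, 161.6] 617 [[633.0, 269.0, -1.0], [660.0, 284.0, 73.0], [729.0, 398.0, 140.0]]
spray 0.5 [342.7, 212.0, 364.8, 245.8] 523 [[626.0, -123.0, 26.0], [645.0, -113.0, 93.0], [674.0, -77.0, 122.0]]
tub 0.96 [368.6, 281.3, 397.0, 315.1] 715 [[632.0, -334.0, 0.0], [661.0, -310.0, 53.0], [707.0, -270.0, 57.0]]
```

```bash
cat > fit.py <<'E'
from h import *
def topfit(p,zlo,zhi):
    q=p[(p[:,2]>zlo)&(p[:,2]<zhi)][:,:2].astype(np.float32)
    return q
def circ(q):
    (c,r)=cv2.minEnclosingCircle(q); return np.round(c,1),round(r,1)
def rect(q):
    return cv2.minAreaRect(q)
E
python3 - <<'E'
from fit import *
im=[cv2.imread(f'pics/{n}0.png') for n in ('scene','side')]
for n,i in zip(('scene','side'),im):
    a=i[110:380,180:520]; cv2.imwrite(f'pics/{n}0z.png',cv2.resize(a,None,fx=2.2,fy=2.2,interpolation=cv2.INTER_CUBIC))
A=[np.load(n+'W.npy').reshape(-1,3) for n in ('scene','side')]
for k,P in enumerate(A):
    P=P[~np.isnan(P[:,0])]
    def box(x0,x1,y0,y1,z0,z1):
        m=(P[:,0]>x0)&(P[:,0]<x1)&(P[:,1]>y0)&(P[:,1]<y1)&(P[:,2]>z0)&(P[:,2]<z1)
        return P[m][:,:2].astype(np.float32)
    for nm,b in dict(carton=(400,570,-150,60,150,165),jar=(600,710,-150,-40,115,126),plat=(540,800,-260,60,15,26),fence=(540,830,-260,60,38,52),can1=(300,420,260,400,76,86),can2=(440,600,260,450,76,86),mat=(250,600,250,450,1.5,9)).items():
        q=box(*b)
        if len(q)<8: print(nm,len(q));continue
        print(k,nm,len(q),'circ',circ(q),'mean',np.round(q.mean(0),1),'rect',[np.round(v,1) for v in rect(q)])
E
```

```text
0 carton 963 circ (array([490.9, -46.2]), 79.5) mean [495.3 -41.6] rect [array([490.4, -46.3]), array([134.1, 100.3]), np.float64(83.5)]
0 jar 179 circ (array([652. , -95.5]), 24.2) mean [653.2 -93.6] rect [array([651.7, -95.3]), array([45.7, 44.9]), np.float64(25.3)]
0 plat 3147 circ (array([656.8, -98.5]), 161.4) mean [666.8 -63.5] rect [array([ 638.7, -109.5]), array([286.7, 232.3]), np.float64(81.3)]
0 fence 476 circ (array([656.6, -86.9]), 153.1) mean [716.1 -79.9] rect [array([643.9, -84.2]), array([233. , 230.9]), np.float64(81.6)]
0 can1 286 circ (array([350.4, 329.1]), 29.5) mean [354. 331.] rect [array([350.8, 329.7]), array([56.2, 54.8]), np.float64(55.6)]
0 can2 409 circ (array([514.2, 372.8]), 28.8) mean [517.9 373.6] rect [array([515.1, 372.2]), array([55.2, 54.8]), np.float64(27.0)]
0 mat 3478 circ (array([427. , 349.3]), 198.0) mean [448.2 363.2] rect [array([424.9, 350. ]), array([199.8, 349.7]), np.float64(90.0)]
1 carton 1308 circ (array([492.4, -48.5]), 80.8) mean [490.7 -51.1] rect [array([491.4, -47.1]), array([135.8,  96.1]), np.float64(83.6)]
1 jar 178 circ (array([651.2, -98.3]), 23.2) mean [650.5 -99.1] rect [array([650.9, -98.6]), array([43.7, 45.5]), np.float64(80.5)]
1 plat 3277 circ (array([662.4, -87.8]), 147.9) mean [ 656.5 -100.7] rect [array([661.8, -86.8]), array([233.3, 186.6]), np.float64(81.5)]
1 fence 305 circ (array([ 740.5, -100.4]), 115.9) mean [ 731.7 -111.7] rect [array([692.2, -93.3]), array([230., 133.]), np.float64(81.7)]
1 can1 149 circ (array([349.9, 329. ]), 30.3) mean [350.2 326.6] rect [array([350.4, 327.8]), array([54.4, 56.5]), np.float64(15.2)]
1 can2 134 circ (array([514.8, 372.6]), 30.1) mean [514.3 369.2] rect [array([514.3, 371.6]), array([57.6, 50.7]), np.float64(78.7)]
1 mat 721 circ (array([427.3, 352.6]), 193.3) mean [429.1 334.6] rect [array([425. , 348.9]), array([350.4, 197.5]), np.float64(0.5)]
```

View pics/scene0.png

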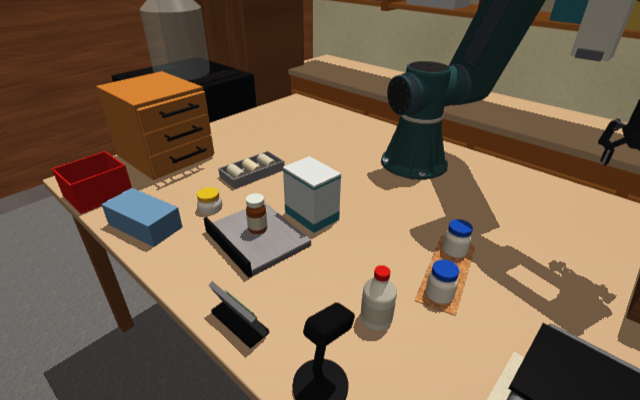

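View pics/side0.png

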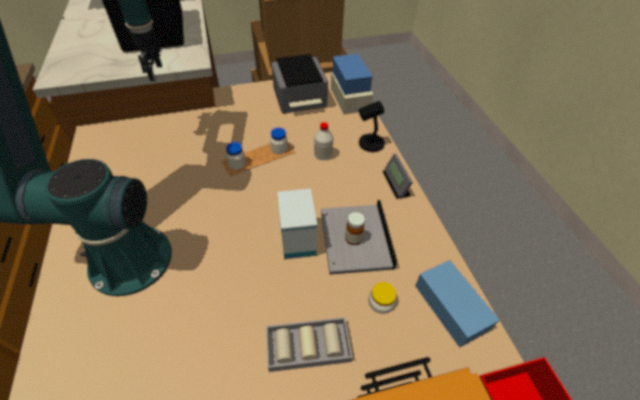

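The images show the carton (scene px ~312,195) in front of the scale, with the jar on the platform (~256,215). The canisters stand on the left mat (~458,238 and 443,283), and the spray bottle and tub are either side of the scale. Both cameras agree to 2–3 mm. I'll move over the jar now.

```bash
cat > go.py <<'E'
import sys
from h import *
# go.py x y z yangle_deg -> shift in tool axes
a=sys.argv[1:]
st=read_state();R=Rn.from_quat(st['tool_rot']).as_matrix();p=np.array(st['tool_pos'])
d=np.array([float(v) for v in a[:3]])-p
s=R.T@d
cur=np.degrees(np.arctan2(R[1,1],R[0,1]))
print('t',st['time_s'],'pos',p.round(1),'yang',cur.round(2),'tilt',R[2].round(4),'F',np.round(st['force'],2),'w',st['width'])
tgt=float(a[3]) if len(a)>3 else cur
print('shift',s.round(1),'dist',np.linalg.norm(s).round(1),'yaw',round(-np.radians(tgt-cur),3))
E
python3 go.py 651.5 -97 244 77
```

```text
t 0.9 pos [133.2 585.  245.3] yang 77.18 tilt [-0.e+00 -1.e-04 -1.e+00] F [-0.43  0.62 -0.18] w 0.9968693306855662
shift [-656.8 -550.     1.3] dist 856.6 yaw 0.003
```

Call:
apply_moves(series=[[-1,-46,-38.5,0,0],[-1,-92,-77,0,0],[-1,-138,-115.5,0,0],[-1,-184,-154,0,0],[-1,-230,-192,0,0]], squeeze=30)

```text
time_s: 1.52
tool_pos: [315.8, 345.3, 245.6]
tool_rot: [0.111, 0.994, 0.0, 0.0]
force: [1.5, 0.5, -0.0]
width: 1.001
```

Call:
apply_moves(series=[[-1,-46,-38.5,0,0],[-1,-92,-77,0,0],[-1,-138,-115.5,0,0],[-1,-184,-154,0,0],[-1,-230,-192,0,0]])

```text
time_s: 2.15
tool_pos: [498.7, 105.4, 245.9]
tool_rot: [0.112, 0.994, 0.0, 0.001]
force: [0.2, -0.3, 0.3]
width: 1.004
```

Call:
apply_moves(series=[[-1,-46,-38.5,0,0],[-1,-92,-77,0,0],[-1,-138,-115.5,0,0],[-1,-184,-154,0,0],[-1,-196,-165,0,0]])

```text
time_s: 2.78
tool_pos: [655.2, -102.5, 245.7]
tool_rot: [0.113, 0.994, 0.0, 0.001]
force: [-1.1, -0.1, 0.5]
width: 1.003
```

```bash
python3 go.py 651.5 -97 72 77; python3 - <<'E'
from h import *
s=snapshot('wrist');save(s,'w1');W=cloud(s)
for r in regions_of('jar','wrist')[:2]:
    p=W[r['pixels']];p=p[~np.isnan(p[:,0])]; q=p[p[:,2]>112][:,:2].astype(np.float32)
    print(r['score'],r['extent'],len(q), cv2.minEnclosingCircle(q) if len(q)>5 else 0, np.percentile(p,[2,50,98],axis=0).round(0))
E
```

```text
t 2.775 pos [ 655.2 -102.5  245.7] yang 77.01 tilt [-2.8e-03  5.0e-04 -1.0e+00] F [-1.13 -0.08  0.53] w 1.003367149826724
shift [  5.3   4.4 173.7] dist 173.8 yaw 0.0
0.6 [293.7, 147.8, 347.1, 211.4] 2013 ((648.2179565429688, -96.6212387084961), 23.06130027770996) [[ 623. -117.   49.]
 [ 641.  -96.  120.]
 [ 667.  -75.  121.]]
```

View pics/w1.png

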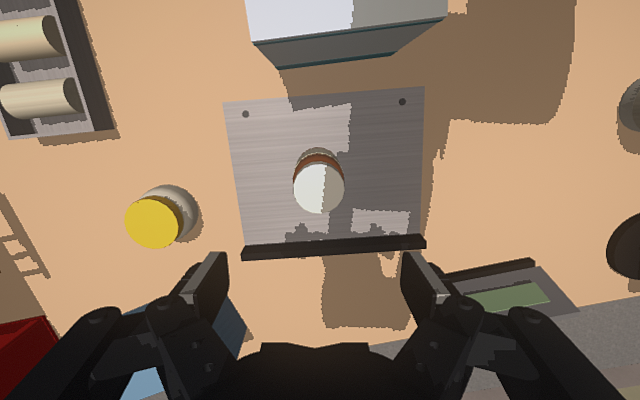

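Wrist view: the jar lid is at px (319,188), centred between the fingers, with the carton beyond it at the top. I'll descend.

Call:
apply_moves(series=[[-1,6.3,4.2,40,0],[-1,6.3,4.2,80,0],[-1,6.3,4.2,115,0],[-1,6.3,4.2,145,0],[-1,6.3,4.2,160,0]])

```text
time_s: 3.5
tool_pos: [646.6, -92.6, 84.1]
tool_rot: [0.112, 0.994, 0.001, -0.001]
force: [0.9, 0.0, 0.5]
width: 1.0
```

```bash
python3 go.py 650 -97 72 77; python3 - <<'E'
from h import *
s=snapshot('wrist');save(s,'w2');s=snapshot('scene');save(s,'s2')
E
```

```text
t 3.5 pos [646.6 -92.6  84.1] yang 77.15 tilt [ 0.0025  0.0017 -1.    ] F [0.92 0.   0.46] w 0.999794401850702
shift [-4.4 -3.6 12.1] dist 13.3 yaw 0.003
```

View pics/w2.png

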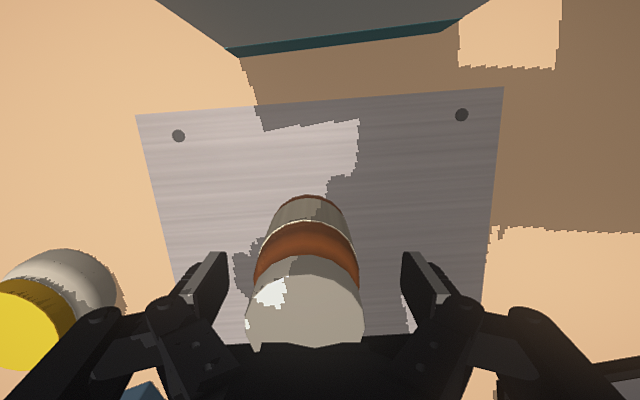

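View pics/s2.png

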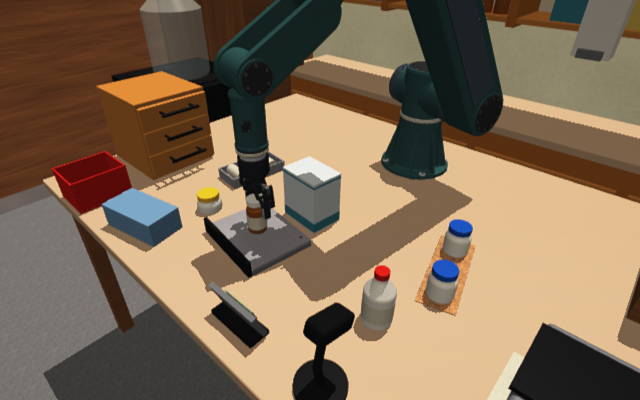

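The jar stands between the fingers (wrist px ~305,290), and the arm clears the carton. I'll finish the descent and close.

Call:
apply_moves(series=[[-1,-4,-3.5,11,0],[-1,-4,-3.5,11,0],[0.2,-4,-3.5,11,0],[0.6,-4,-3.5,11,0],[0.6,-4,-3.5,11,0]], squeeze=30)

```text
time_s: 4.22
tool_pos: [650.5, -97.6, 74.0]
tool_rot: [0.112, 0.994, 0.001, -0.001]
force: [-0.6, 1.5, 5.0]
width: 0.593
```

Call:
apply_moves(series=[[1,0,0,0,0],[1,0,0,0,0],[1,0,0,0,0],[1,0,0,0,0]])

```text
time_s: 4.72
tool_pos: [650.5, -97.6, 74.1]
tool_rot: [0.112, 0.994, 0.001, -0.001]
force: [0.2, 0.6, 1.9]
width: 0.599
```

```bash
python3 go.py 650 -97 72 77; python3 - <<'E'
from h import *
s=snapshot('wrist');save(s,'w3')
E
```

```text
t 4.725 pos [650.5 -97.6  74.1] yang 77.12 tilt [ 0.0013  0.0015 -1.    ] F [0.2  0.6  1.93] w 0.5993007428851213
shift [0.6 0.4 2.1] dist 2.2 yaw 0.002
```

View pics/w3.png

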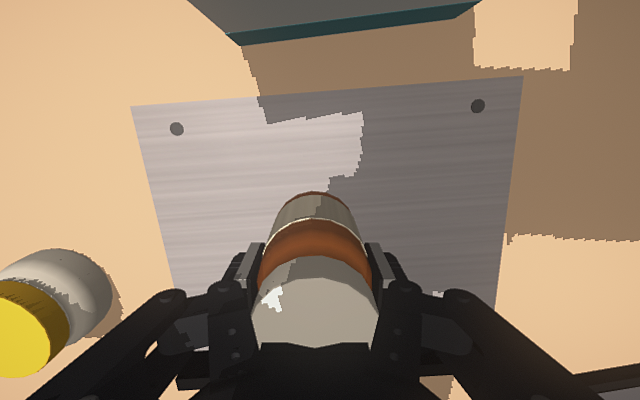

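Gripped (width 0.599 is about 51 mm, and the pads sit on the amber body). TCP z is 74 with the jar foot at 20. I'll lift.

Call:
apply_moves(series=[[1,0,0,-15,0],[1,0,0,-45,0],[1,0,0,-85,0],[1,0,0,-125,0],[1,0,0,-150,0]])

```text
time_s: 5.4
tool_pos: [651.4, -98.1, 227.3]
tool_rot: [0.112, 0.994, 0.001, 0.001]
force: [-0.1, 0.5, -2.1]
width: 0.595
```

```bash
python3 go.py 432.4 350.8 225 104.9
```

```text
t 5.4 pos [651.4 -98.1 227.3] yang 77.12 tilt [-0.0019  0.0014 -1.    ] F [-0.15  0.51 -2.11] w 0.5948868781417521
shift [313.5 388.7   2.2] dist 499.4 yaw -0.485
```

Call:
apply_moves(series=[[1,25,31,0,0],[1,60,74,0,0],[1,96,119,0,0],[1,132,163,0,0],[1,166,205,0,0]])

```text
time_s: 6.02
tool_pos: [534.2, 140.3, 228.0]
tool_rot: [0.112, 0.994, 0.001, 0.001]
force: [1.1, 0.6, -2.1]
width: 0.595
```

Call:
apply_moves(series=[[1,36,44,0,-0.1],[1,72,89,0,-0.2],[1,105,130,0,-0.3],[1,130,161,0,-0.4],[1,145,180,0,-0.485]])

```text
time_s: 6.65
tool_pos: [431.7, 349.8, 228.7]
tool_rot: [-0.132, 0.991, 0.001, 0.002]
force: [0.7, -0.1, -0.7]
width: 0.597
```

```bash
python3 go.py 432.4 350.8 120 104.9; python3 - <<'E'
from h import *
for n in ('wrist','scene'):
    s=snapshot(n);save(s,n+'4');W=cloud(s)
    P=W.reshape(-1,3);P=P[~np.isnan(P[:,0])]
    for b in ((300,410,260,400),(460,600,300,450)):
        q=P[(P[:,0]>b[0])&(P[:,0]<b[1])&(P[:,1]>b[2])&(P[:,1]<b[3])&(P[:,2]>77)&(P[:,2]<88)][:,:2].astype(np.float32)
        if len(q)>5: print(n,len(q),cv2.minEnclosingCircle(q))
E
```

```text
t 6.65 pos [431.7 349.8 228.7] yang 105.17 tilt [-3.5e-03  9.0e-04 -1.0e+00] F [ 0.68 -0.1  -0.68] w 0.5971928076001878
shift [ -0.6   0.6 108.7] dist 108.7 yaw 0.005
wrist 3334 ((346.9510192871094, 329.486083984375), 28.1495361328125)
scene 297 ((349.96636962890625, 329.63946533203125), 29.245647430419922)
scene 427 ((514.6463012695312, 371.82977294921875), 29.210412979125977)
```

View pics/wrist4.png

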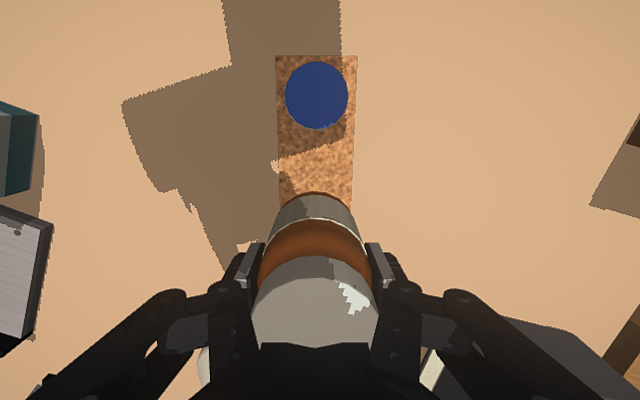

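View pics/scene4.png

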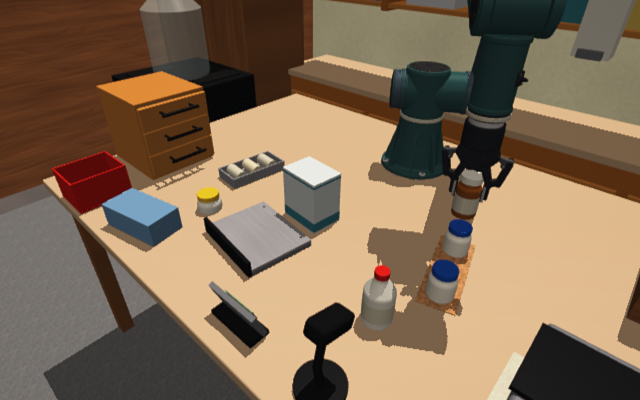

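The jar hangs over the mat centreline: the mat is at wrist px 277–357 and the near canister's lid at (317,96). I'll lower it.

Call:
apply_moves(series=[[1,-0.6,0.6,40,0],[1,-0.6,0.6,85,0],[1,-0.6,0.6,125,0],[1,-0.6,0.6,145,0],[1,-0.6,0.6,150,0]])

```text
time_s: 7.38
tool_pos: [432.2, 350.0, 77.7]
tool_rot: [-0.131, 0.991, 0.0, 0.0]
force: [0.6, 0.5, -0.8]
width: 0.599
```

```bash
python3 go.py 432.4 350.8 60 104.9
```

```text
t 7.375 pos [432.2 350.   77.7] yang 105.05 tilt [-1.1e-03  5.0e-04 -1.0e+00] F [ 0.64  0.54 -0.84] w 0.5985971011631613
shift [-0.4  0.7 17.7] dist 17.7 yaw 0.003
```

Call:
apply_moves(series=[[1,-0.4,0.7,6,0],[1,-0.4,0.7,11,0],[1,-0.4,0.7,15,0],[1,-0.4,0.7,17,0],[1,-0.4,0.7,17.5,0]])

```text
time_s: 8.0
tool_pos: [432.4, 350.9, 60.2]
tool_rot: [-0.131, 0.991, 0.0, 0.001]
force: [0.2, 0.2, -1.6]
width: 0.599
```

Call:
apply_moves(series=[[1,0,0,0.6,0],[1,0,0,1.2,0],[1,0,0,1.2,0]])

```text
time_s: 8.38
tool_pos: [432.4, 350.9, 59.0]
tool_rot: [-0.131, 0.991, 0.0, 0.001]
force: [-0.6, -0.3, -2.0]
width: 0.597
```

Call:
apply_moves(series=[[1,0,0,0.5,0],[1,0,0,1.0,0],[1,0,0,1.0,0]])

```text
time_s: 8.75
tool_pos: [432.4, 350.9, 58.0]
tool_rot: [-0.131, 0.991, 0.0, 0.001]
force: [-0.7, -0.0, -2.4]
width: 0.596
```

Call:
apply_moves(series=[[1,0,0,0.5,0],[1,0,0,0.8,0],[1,0,0,0.8,0]])

```text
time_s: 9.12
tool_pos: [432.4, 350.9, 57.1]
tool_rot: [-0.131, 0.991, 0.0, 0.001]
force: [0.6, 0.4, -2.6]
width: 0.598
```

Call:
apply_moves(series=[[1,0,0,0.5,0],[1,0,0,0.8,0],[1,0,0,0.8,0]])

```text
time_s: 9.5
tool_pos: [432.5, 350.9, 57.0]
tool_rot: [-0.131, 0.991, 0.0, 0.001]
force: [-1.6, -0.9, 5.6]
width: 0.597
```

Call:
apply_moves(series=[[1,0,0,0.5,0],[1,0,0,0.8,0],[1,0,0,0.8,0]])

```text
time_s: 9.88
tool_pos: [432.6, 350.9, 57.0]
tool_rot: [-0.131, 0.991, 0.0, 0.001]
force: [-1.5, -1.5, 9.0]
width: 0.596
```

Contact at z = 57.0, as computed. I'll relax the preload and release.

Call:
apply_moves(series=[[1,0,0,0,0],[-0.3,0,0,0,0],[-0.5,0,0,0,0],[-0.8,0,0,0,0],[-1,0,0,0,0]])

```text
time_s: 10.5
tool_pos: [432.6, 351.0, 56.9]
tool_rot: [-0.131, 0.991, 0.0, 0.001]
force: [0.6, 0.5, 0.0]
width: 1.002
```

Call:
apply_moves(series=[[-1,0,0,0,0],[-1,0,0,-10,0],[-1,0,0,-35,0],[-1,0,0,-70,0],[-1,0,0,-110,0]])

```text
time_s: 11.12
tool_pos: [432.1, 350.6, 168.3]
tool_rot: [-0.131, 0.991, 0.0, 0.001]
force: [0.5, 0.0, -0.4]
width: 1.002
```

Call:
apply_moves(series=[[0,0,0,-30,0],[1,0,0,-70,0],[1,0,0,-80,0]])

```text
time_s: 11.5
tool_pos: [433.3, 351.5, 251.8]
tool_rot: [-0.131, 0.991, 0.001, 0.003]
force: [0.5, 0.2, -0.6]
width: 0.373
```

```bash
python3 - <<'E'
from h import *
for n in ('wrist','scene','side'):
    s=snapshot(n);save(s,n+'5');W=cloud(s)
    P=W.reshape(-1,3);P=P[~np.isnan(P[:,0])]
    for nm,b in dict(c1=(300,390,260,400,77,88),c2=(460,600,300,450,77,88),jar=(390,480,310,390,97,106)).items():
        q=P[(P[:,0]>b[0])&(P[:,0]<b[1])&(P[:,1]>b[2])&(P[:,1]<b[3])&(P[:,2]>b[4])&(P[:,2]<b[5])][:,:2].astype(np.float32)
        if len(q)>5: print(n,nm,len(q),cv2.minEnclosingCircle(q))
    q=P[(P[:,0]>400)&(P[:,0]<570)&(P[:,1]>-150)&(P[:,1]<60)&(P[:,2]>150)&(P[:,2]<165)][:,:2].astype(np.float32)
    if len(q)>50: print(n,'carton',cv2.minAreaRect(q))
    q=P[(P[:,0]>540)&(P[:,0]<800)&(P[:,1]>-260)&(P[:,1]<60)&(P[:,2]>14)&(P[:,2]<26)][:,:2].astype(np.float32)
    if len(q)>50: print(n,'plat',cv2.minAreaRect(q))
E
```

```text
wrist c1 2863 ((346.97210693359375, 329.5869445800781), 28.205297470092773)
wrist c2 1815 ((511.3209228515625, 372.599365234375), 28.394189834594727)
wrist jar 1717 ((430.2862548828125, 351.4498596191406), 23.204265594482422)
wrist plat ((656.0722045898438, 3.053436279296875), (73.89994049072266, 232.39923095703125), 88.72107696533203)
scene c1 295 ((349.9104309082031, 329.1451110839844), 29.84853172302246)
scene c2 429 ((514.3656005859375, 372.3409423828125), 29.486927032470703)
scene jar 242 ((434.4772644042969, 351.31671142578125), 23.911128997802734)
scene carton ((491.97515869140625, -47.363922119140625), (135.6492919921875, 100.37069702148438), 83.32563018798828)
scene plat ((644.7838134765625, -85.63929748535156), (235.8084259033203, 229.86666870117188), 81.9891128540039)
side c1 149 ((352.82958984375, 327.74920654296875), 30.52662467956543)
side c2 134 ((513.06103515625, 370.33270263671875), 29.870620727539062)
side jar 103 ((432.40289306640625, 350.10638427734375), 26.02393913269043)
side carton ((491.5767517089844, -47.64582824707031), (133.1353759765625, 96.1834487915039), 83.6468734741211)
side plat ((663.30810546875, -87.4815673828125), (233.6182403564453, 189.488037109375), 81.44971466064453)
```

View pics/scene5.png

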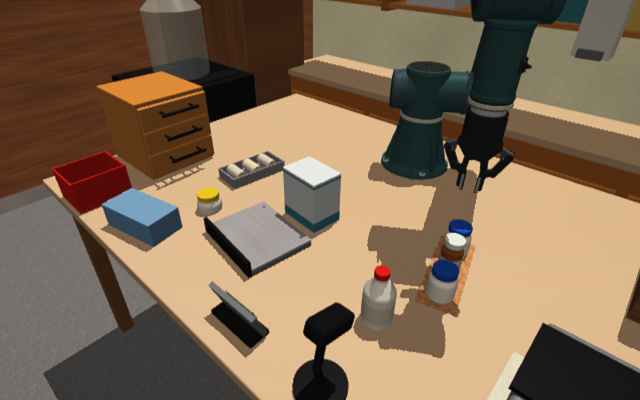

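The jar is down 1 mm from the midpoint of the canisters, which haven't moved. Next I'll go to the front of the carton.

```bash
python3 go.py 390 -35 250 83
```

```text
t 11.65 pos [431.8 350.5 248.3] yang 105.06 tilt [-1.6e-03  5.0e-04 -1.0e+00] F [ 0.22 -1.14  0.48] w 0.09558046268670407
shift [ 140.5 -361.4   -2.1] dist 387.7 yaw 0.385
```

Call:
apply_moves(series=[[1,20,-51,0,0.08],[1,40,-103,0,0.16],[1,60,-154,0,0.24],[1,80,-206,0,0.32],[1,100,-257,0,0.385]])

```text
time_s: 12.28
tool_pos: [400.4, 74.7, 246.6]
tool_rot: [0.062, 0.998, 0.0, -0.001]
force: [1.4, 0.4, 0.7]
width: -0.001
```

```bash
python3 go.py 390 -35 250 83
```

```text
t 12.275 pos [400.4  74.7 246.6] yang 82.9 tilt [ 1.5e-03  5.0e-04 -1.0e+00] F [1.44 0.45 0.67] w -0.0008862449376557209
shift [  -3.2 -110.2   -3.5] dist 110.3 yaw -0.002
```

Call:
apply_moves(series=[[1,-1,-50,0,0],[1,-3,-90,0,0],[1,-3,-110,0,0],[1,-3,-110,30,0],[1,-3,-110,60,0]])

```text
time_s: 12.9
tool_pos: [388.7, -35.0, 184.7]
tool_rot: [0.063, 0.998, 0.0, -0.002]
force: [-0.3, -0.8, 0.3]
width: -0.0
```

```bash
python3 go.py 390 -35 102 83
```

```text
t 12.9 pos [388.7 -35.  184.7] yang 82.82 tilt [ 3.2e-03  8.0e-04 -1.0e+00] F [-0.25 -0.8   0.35] w -2.2066732482976768e-05
shift [-1.6  0.1 82.7] dist 82.7 yaw -0.003
```

Call:
apply_moves(series=[[1,0,0,35,0],[1,0,0,65,0],[1,0,0,82,0],[1,0,0,82,0]])

```text
time_s: 13.4
tool_pos: [386.0, -34.3, 100.8]
tool_rot: [0.063, 0.998, 0.001, -0.005]
force: [0.1, 0.2, 0.2]
width: 0.001
```

```bash
python3 go.py 420 -39 102 82; python3 - <<'E'
from h import *
for n in ('wrist','scene','side'):
    s=snapshot(n);save(s,n+'6')
E
```

```text
t 13.4 pos [386.  -34.3 100.8] yang 82.82 tilt [ 0.0092  0.0016 -1.    ] F [0.09 0.22 0.25] w 0.000840385978919733
shift [-34.3  -0.4  -1.5] dist 34.4 yaw 0.014
```

View pics/side6.png

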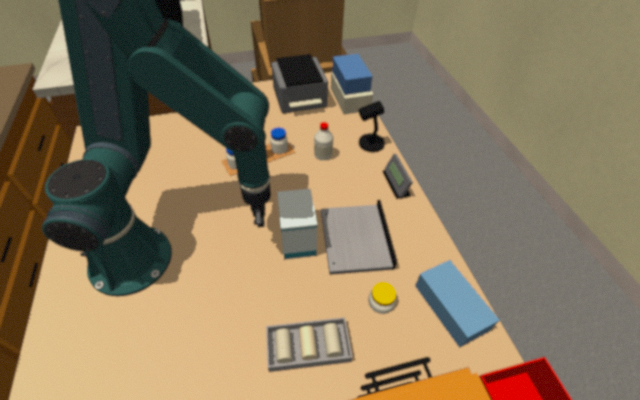

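View pics/wrist6.png

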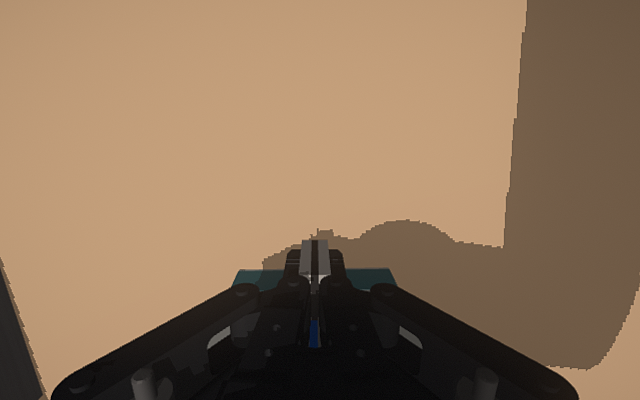

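The fingers stand clear in front of the carton: in the side view the tool is at (258,215) and the carton at (298,222). I'll approach and slide it slowly, watching the force.

Call:
apply_moves(series=[[1,-10,0,-1,0],[1,-22,0,-1,0],[1,-32,0,-1.2,0],[1,-38,0,-1.2,0]])

```text
time_s: 14.05
tool_pos: [426.5, -39.7, 104.0]
tool_rot: [0.062, 0.998, 0.001, -0.002]
force: [-3.6, 0.5, -0.1]
width: -0.002
```

```bash
python3 go.py 450 -43.5 102 82
```

```text
t 14.05 pos [426.5 -39.7 104. ] yang 82.84 tilt [ 4.3e-03  8.0e-04 -1.0e+00] F [-3.55  0.45 -0.12] w -0.0016319429499341918
shift [-23.8  -0.9   1.9] dist 23.9 yaw 0.015
```

```bash
cat > look.py <<'E'
import sys
from h import *
t=sys.argv[1]
st=read_state();print('pos',np.round(st['tool_pos'],1),'F',np.round(st['force'],1),st['time_s'])
for n in ('scene','side'):
    s=snapshot(n);save(s,n+t);W=cloud(s)
    P=W.reshape(-1,3);P=P[~np.isnan(P[:,0])]
    for r in regions_of('carton',n)[:1]:
        p=W[r['pixels']];p=p[~np.isnan(p[:,0])]
        print(n,r['score'],np.percentile(p,[2,98],axis=0).round(0).tolist())
        if len(sys.argv)>2:
            z0,z1=map(float,sys.argv[2:4]);q=p[(p[:,2]>z0)&(p[:,2]<z1)][:,:2].astype(np.float32)
            if len(q)>20: print(cv2.minAreaRect(q), np.median(p[(p[:,2]>z0)&(p[:,2]<z1)][:,2]))
    i=cv2.imread(f'pics/{n}{t}.png'); a=i[130:290,200:440]
    cv2.imwrite(f'pics/{n}{t}z.png',cv2.resize(a,None,fx=3,fy=3,interpolation=cv2.INTER_CUBIC))
E
python3 look.py 7 150 165
```

```text
pos [426.5 -39.7 104. ] F [-3.6  0.5 -0.1] 14.05
scene 0.6 [[450.0, -111.0, 7.0], [545.0, 22.0, 158.0]]
((491.82794189453125, -46.949493408203125), (135.01541137695312, 99.62244415283203), 83.8176040649414) 156.52879021150764
side 0.97 [[441.0, -117.0, 8.0], [537.0, 9.0, 157.0]]
((492.4403076171875, -47.781700134277344), (132.15652465820312, 95.60357666015625), 83.29258728027344) 154.43695299871214
```

View pics/side7z.png

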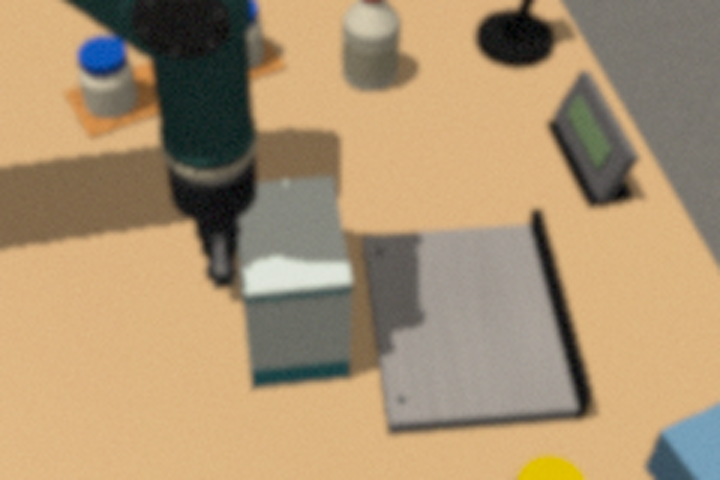

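View pics/scene7z.png

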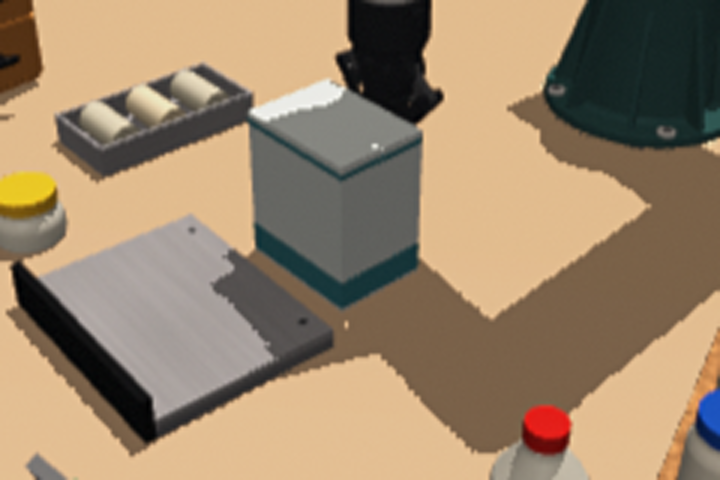

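Call:
apply_moves(series=[[1,-4,0,1,0],[1,-8,0,2,0],[1,-12,0,2,0],[1,-16,0,2,0],[1,-20,0,2,0]])

```text
time_s: 14.88
tool_pos: [444.4, -41.7, 101.4]
tool_rot: [0.063, 0.998, 0.001, -0.003]
force: [-5.1, 0.8, 2.0]
width: 0.001
```

```bash
python3 look.py 8 150 165
```

```text
pos [444.4 -41.7 101.4] F [-5.1  0.8  2. ] 14.875
scene 0.84 [[461.0, -116.0, 4.0], [561.0, 21.0, 165.0]]
((506.01593017578125, -48.20270538330078), (136.65333557128906, 107.9889144897461), 82.91598510742188) 159.42717852589436
side 0.82 [[450.0, -119.0, 9.0], [557.0, 8.0, 164.0]]
((511.6570739746094, -50.05146789550781), (133.30165100097656, 97.28881072998047), 83.4759292602539) 157.87166712316
```

View pics/side8z.png

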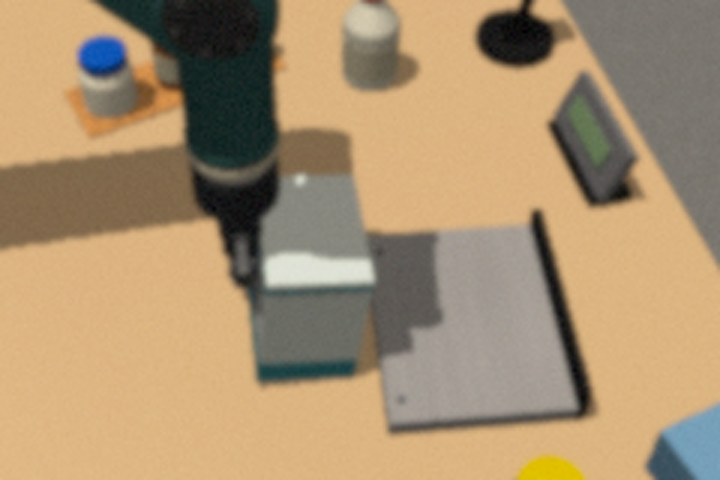

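The carton is tipping rather than sliding. Its top has moved about 18 mm and risen to 165, so the finger linkage touched first, near the top. I'll back off slowly so it settles upright, then push lower with the broad lower edge of the gripper (about z = 85) at a few newtons.

Call:
apply_moves(series=[[1,4,0,0,0],[1,8,0,0,0],[1,12,0,0,0],[1,16,0,0,0],[1,20,0,0,0]])

```text
time_s: 15.7
tool_pos: [426.0, -39.6, 101.8]
tool_rot: [0.063, 0.998, 0.001, -0.002]
force: [0.1, 0.0, -0.4]
width: 0.002
```

Call:
apply_moves(series=[[1,10,0,0,0],[1,22,0,0,0],[1,33,0,0,0],[1,39,0,0,0],[1,39,0,0,0]])

```text
time_s: 16.32
tool_pos: [386.7, -34.6, 101.9]
tool_rot: [0.063, 0.998, 0.001, -0.002]
force: [0.8, -0.2, -0.1]
width: 0.001
```

```bash
python3 look.py 9 150 165; python3 go.py 386 -34.5 26 82.5
```

```text
pos [386.7 -34.6 101.9] F [ 0.8 -0.2 -0.1] 16.325
scene 0.9 [[454.0, -110.0, 6.0], [550.0, 22.0, 158.0]]
((496.12860107421875, -47.27717590332031), (133.0275421142578, 98.63278198242188), 84.08021545410156) 156.39458170250148
side 0.89 [[444.0, -117.0, -2.0], [546.0, 114.0, 157.0]]
((495.9774475097656, -48.07074737548828), (133.2622528076172, 96.08277130126953), 83.35148620605469) 154.32594236995382
t 16.525 pos [387.9 -34.8 102. ] yang 82.82 tilt [ 2.4e-03  8.0e-04 -1.0e+00] F [-0.46  0.18  0.37] w -0.0028387364036603522
shift [ 1.8  0.  76. ] dist 76.0 yaw 0.006
```

View pics/side9z.png

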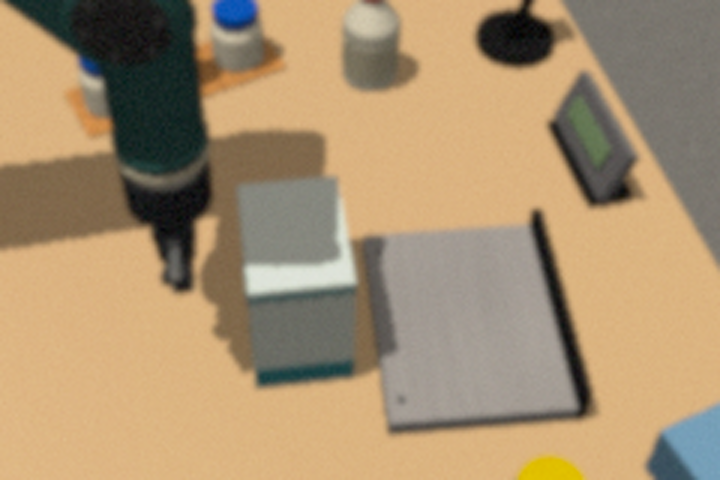

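The carton is upright again with its centre at (496,-47.7). I'll lower to the new pushing height.

Call:
apply_moves(series=[[1,0,0,25,0.006],[1,0,0,50,0.006],[1,1,0,70,0.006],[1,1,0,74,0.006],[1,1,0,74,0.006]])

```text
time_s: 17.15
tool_pos: [387.0, -34.7, 28.0]
tool_rot: [0.066, 0.998, 0.0, -0.001]
force: [0.4, 0.8, -0.6]
width: -0.003
```

```bash
python3 go.py 400 -37.5 26 82.5
```

```text
t 17.15 pos [387.  -34.7  28. ] yang 82.47 tilt [ 2.7e-03  8.0e-04 -1.0e+00] F [ 0.39  0.84 -0.61] w -0.002831263790462529
shift [-13.3  -1.1   2. ] dist 13.5 yaw -0.0
```

Call:
apply_moves(series=[[1,-5,0,1,0],[1,-10,0,1,0],[1,-15,0,1,0],[1,-20,0,1,0],[1,-24,0,1,0]])

```text
time_s: 17.77
tool_pos: [410.6, -37.7, 26.9]
tool_rot: [0.066, 0.998, 0.001, -0.002]
force: [-3.7, 0.7, 2.2]
width: 0.0
```

Call:
apply_moves(series=[[1,-4,0,0,0],[1,-8,0,0,0],[1,-12,0,0,0]])

```text
time_s: 18.15
tool_pos: [422.4, -39.3, 26.8]
tool_rot: [0.066, 0.998, 0.001, -0.002]
force: [-2.1, 0.5, 1.7]
width: 0.0
```

```bash
python3 look.py 10 150 168
```

```text
pos [422.4 -39.3  26.8] F [-2.1  0.5  1.7] 18.15
scene 0.59 [[462.0, -114.0, 6.0], [560.0, 21.0, 164.0]]
((502.315185546875, -48.37010955810547), (133.71351623535156, 114.2604751586914), 83.19756317138672) 159.5443945220875
side 0.72 [[349.0, -426.0, 1.0], [542.0, -313.0, 43.0]]
```

View pics/side10z.png

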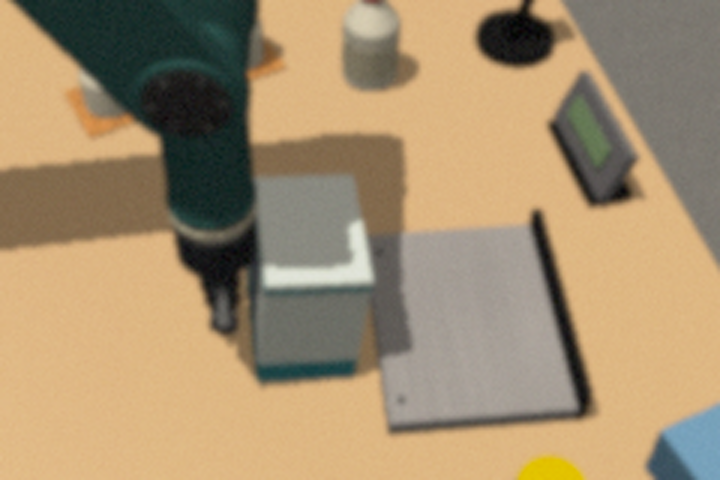

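It is tipping again, so the wider upper gripper meets the top edge. I'll back off gently and measure the gripper's actual profile from the side depth image.

Call:
apply_moves(series=[[1,4,0,0,0],[1,8,0,0,0],[1,12,0,0,0],[1,17,0,0,0],[1,22,0,0,0]])

```text
time_s: 18.98
tool_pos: [401.3, -36.6, 27.1]
tool_rot: [0.066, 0.998, 0.0, -0.001]
force: [0.5, 0.2, -0.1]
width: -0.001
```

Call:
apply_moves(series=[[1,6,0,0,0],[1,12,0,0,0],[1,12,0,-10,0],[1,12,0,-20,0]])

```text
time_s: 19.48
tool_pos: [389.7, -35.2, 47.9]
tool_rot: [0.066, 0.998, 0.0, -0.001]
force: [0.1, -0.6, 0.4]
width: 0.001
```

```bash
python3 look.py 11 150 168; python3 - <<'E'
from h import *
st=read_state();R=Rn.from_quat(st['tool_rot']).as_matrix();p=np.array(st['tool_pos'])
print(p)
for n in ('side','scene'):
    s=snapshot(n);W=cloud(s).reshape(-1,3);W=W[~np.isnan(W[:,0])]
    T=(W-p)@R
    m=(abs(T[:,0])<75)&(abs(T[:,1])<90)&(T[:,2]>-260)&(T[:,2]<20)
    T=T[m]
    print(n)
    for b in range(15,-260,-10):
        k=T[(T[:,2]<=b)&(T[:,2]>b-10)]
        if len(k)>3: print('back',-b,len(k),'x',np.percentile(k[:,0],[1,99]).round(0),'y',np.percentile(k[:,1],[1,99]).round(0))
E
```

```text
pos [389.7 -35.2  47.9] F [ 0.1 -0.6  0.4] 19.475
scene 0.56 [[453.0, -113.0, 6.0], [549.0, 22.0, 158.0]]
((495.3958740234375, -47.39216613769531), (134.3702850341797, 99.22821044921875), 84.66199493408203) 156.2747026211779
side 0.94 [[445.0, -117.0, 10.0], [539.0, 10.0, 157.0]]
((495.5674133300781, -48.064781188964844), (133.58363342285156, 94.27770233154297), 82.81050109863281) 154.3537850684242
[390.19724828 -35.29100059  47.64855919]
side
back -15 15 x [-74.   9.] y [-65.  -3.]
back -5 23 x [-73.   5.] y [-66.  -6.]
back 5 11 x [-73. -59.] y [-66. -22.]
back 15 10 x [-73. -62.] y [-66. -62.]
back 25 21 x [-74.  -7.] y [-66.  -2.]
back 35 24 x [-74.   9.] y [-65. -10.]
back 45 26 x [-75.  14.] y [-65. -14.]
back 55 21 x [-74.  14.] y [-64. -14.]
back 65 48 x [-73.  15.] y [-66.  -2.]
back 75 62 x [-73.  16.] y [-65. -16.]
back 85 52 x [-74.  16.] y [-64. -15.]
back 95 73 x [-75.   8.] y [-66.  64.]
back 105 210 x [-75.   8.] y [-64.  64.]
back 115 57 x [-39.  32.] y [-38.  -4.]
back 125 68 x [-36.  31.] y [-38. -13.]
back 135 63 x [-37.  34.] y [-37. -10.]
back 145 70 x [-38.  31
[... 863 characters left out ...]
.] y [-37.  66.]
back 95 75 x [-73.   8.] y [-28.  67.]
back 105 182 x [-75.   5.] y [-61.  65.]
back 115 71 x [-38.  14.] y [-15.  39.]
back 125 84 x [-39.  19.] y [-14.  39.]
back 135 87 x [-39.  23.] y [-14.  39.]
back 145 92 x [-38.  21.] y [-16.  39.]
back 155 124 x [-38.  27.] y [-28.  37.]
back 165 48 x [-33.  14.] y [-12.  35.]
back 175 99 x [-41.  19.] y [-26.  40.]
back 185 91 x [-41.  17.] y [-16.  41.]
back 195 104 x [-40.  19.] y [-19.  39.]
back 205 102 x [-39.  18.] y [-19.  39.]
back 215 99 x [-39.  18.] y [-19.  38.]
back 225 99 x [-39.  16.] y [-20.  39.]
back 235 99 x [-39.  23.] y [-19.  39.]
back 245 102 x [-40.  20.] y [-21.  39.]
back 255 57 x [-39.  19.] y [-23.  39.]
```

```bash
python3 - <<'E'
from h import *
st=read_state();R=Rn.from_quat(st['tool_rot']).as_matrix();p=np.array(st['tool_pos'])
s=snapshot('side');K=s['camera_matrix']
save(s,'side12');c=s['color'].astype(int)
uv=K@(s['R']@p+s['t']);uv=uv[:2]/uv[2];print('TCP px',uv)
i=cv2.imread('pics/side12.png')
u,v=uv.astype(int);a=i[v-75:v+15,u-45:u+45];a=cv2.resize(a,None,fx=6,fy=6,interpolation=cv2.INTER_CUBIC)
for back in range(-14,130,10):
    for xx in (-38,-16,-11,11,16,38):
        X=p+R@np.array([xx,-15 if abs(xx)<38 else 0,-back]);w=K@(s['R']@X+s['t']);w=w[:2]/w[2]
        q=((w-[u-45,v-75])*6).astype(int);cv2.circle(a,tuple(q),2,(0,0,255) if back%20==6 else (0,255,0),-1)
cv2.imwrite('pics/side12z.png',a)
T=(cloud(s).reshape(-1,3)-p)@R
m=(abs(T[:,0])<45)&(abs(T[:,1])<70)&(T[:,2]>-130)&(T[:,2]<20);T=T[m]
for b in range(14,-125,-6):
    k=T[(T[:,2]<=b)&(T[:,2]>b-6)]
    if len(k)>3: print(-b,len(k),np.sort(k[:,0])[[0,1,-2,-1]].round(0))
E
```

```text
TCP px [262.56638679 234.18603781]
-8 5 [-12. -12.  -3.  -1.]
-2 6 [-7. -7.  5.  5.]
34 6 [-13.  -7.  -4.  10.]
40 4 [-13. -10. -10.   9.]
46 10 [-16. -14.   9.  12.]
52 6 [-17. -17.  11.  14.]
58 7 [-15. -14.  13.  13.]
64 10 [-18. -18.  13.  16.]
70 29 [-18. -16.  15.  15.]
76 36 [-19. -16.  14.  17.]
82 19 [-19. -19.  16.  16.]
88 25 [-20. -20.  16.  18.]
94 15 [-12. -11.   7.  10.]
100 21 [-12. -12.   9.   9.]
106 6 [-10.  -7.   1.   6.]
112 23 [-21. -19.  18.  29.]
118 36 [-36. -36.  31.  34.]
124 38 [-36. -36.  30.  33.]
```

View pics/side12z.png

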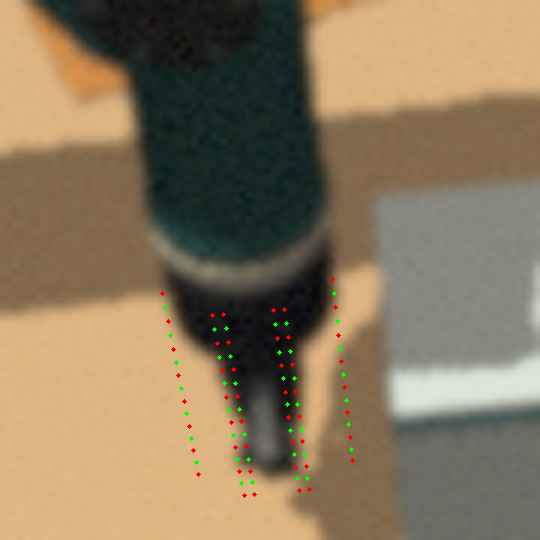

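The profile shows thin fingers (half-width about 12 mm) up to about 45 mm behind the TCP, and thicker links above that. With TCP z ≈ 114 only the slim fingers, tips at about 100, can touch the carton. I'll push very slowly there.

```bash
python3 go.py 415 -37.5 114 82.5
```

```text
t 19.825 pos [389.5 -35.1  47.1] yang 82.48 tilt [ 2.e-03  7.e-04 -1.e+00] F [0.6  0.97 1.29] w 0.0030624358319655182
shift [-25.5   1.  -67. ] dist 71.7 yaw -0.0
```

Call:
apply_moves(series=[[1,0,0,-35,0],[1,0,0,-60,0],[1,0,0,-67,0],[1,-12,0,-67,0],[1,-25,0,-67,0]])

```text
time_s: 20.45
tool_pos: [415.0, -38.5, 113.2]
tool_rot: [0.066, 0.998, 0.001, -0.001]
force: [0.1, -0.3, -0.7]
width: 0.001
```

Call:
apply_moves(series=[[1,-5,0,0,0],[1,-9,0,0,0],[1,-12,0,0,0],[1,-14,0,0,0],[1,-16,0,0,0]])

```text
time_s: 21.08
tool_pos: [430.8, -40.6, 113.2]
tool_rot: [0.066, 0.998, 0.001, -0.002]
force: [0.3, 0.1, -0.1]
width: 0.001
```

Call:
apply_moves(series=[[1,-1.5,0,0,0],[1,-3,0,0,0],[1,-4.5,0,0,0],[1,-6,0,0,0],[1,-7.5,0,0,0]])

```text
time_s: 21.7
tool_pos: [437.9, -41.4, 113.1]
tool_rot: [0.066, 0.998, 0.001, -0.002]
force: [-2.1, 0.3, 1.2]
width: 0.001
```

```bash
python3 look.py 13 150 168;python3 go.py 415 -37.5 114 82.5
```

```text
pos [437.9 -41.4 113.1] F [-2.1  0.3  1.2] 21.7
scene 0.85 [[458.0, -111.0, 6.0], [553.0, 21.0, 160.0]]
((500.8025817871094, -47.998680114746094), (134.725341796875, 98.65339660644531), 82.83314514160156) 157.6590136672112
side 0.8 [[446.0, -118.0, 3.0], [547.0, 9.0, 159.0]]
((500.0794677734375, -48.14680480957031), (134.89028930664062, 98.88661193847656), 84.02359771728516) 155.76207750845492
t 21.9 pos [438.3 -41.6 113.1] yang 82.47 tilt [ 3.e-03  9.e-04 -1.e+00] F [-2.76  1.1  -0.49] w 0.001684455915560523
shift [23.6  1.  -0.8] dist 23.7 yaw -0.001
```

View pics/side13z.png

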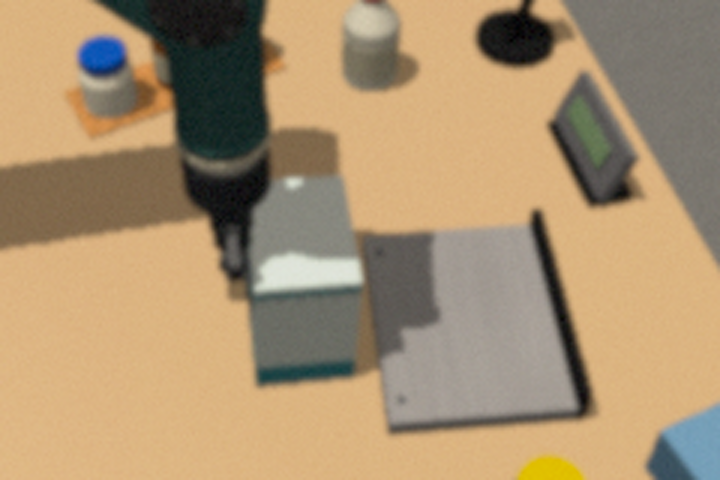

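The fingers taper, so contact is still high on the carton: its top has risen 1.4 mm, about 1.7° of tilt. Before choosing the pushing face I'll check the open gripper's side profile from the first images.

```bash
python3 - <<'E'
from h import *
R=Rn.from_quat([0.112,0.994,-0.001,0]).as_matrix();p=np.array([133.157,585.0,245.3])
for n in ('scene','side'):
    T=(np.load(n+'W.npy').reshape(-1,3)-p)@R
    T=T[~np.isnan(T[:,0])]
    m=(abs(T[:,0])<60)&(abs(T[:,1])<100)&(T[:,2]>-140)&(T[:,2]<25);T=T[m];print(n,len(T))
    for b in range(15,-140,-6):
        k=T[(T[:,2]<=b)&(T[:,2]>b-6)]
        if len(k)>3: print(-b,len(k),'y',np.sort(k[:,1])[[0,1,-2,-1]].round(0),'x',np.sort(k[:,0])[[0,1,-2,-1]].round(0))
E
```

```text
scene 1080
-3 4 y [-51. -44. -43. -43.] x [-11.  -5.   2.   7.]
3 22 y [-56. -53. -43. -43.] x [-14. -13.   8.   9.]
9 23 y [-56. -56. -43. -43.] x [-14. -13.   6.  11.]
15 23 y [-56. -56. -43. -43.] x [-13. -13.   9.  12.]
21 23 y [-57. -56. -43. -42.] x [-15. -14.   7.   8.]
27 24 y [-57. -55. -43. -42.] x [-14. -13.   6.  11.]
33 25 y [-56. -55. -43. -43.] x [-14. -13.   7.   9.]
39 27 y [-67. -65. -44. -44.] x [-16. -16.  -4.   2.]
45 41 y [-74. -72. -41. -39.] x [-15. -15.  -4.  -4.]
51 59 y [-75. -74. -37. -37.] x [-17. -16.   6.   8.]
57 60 y [-73. -72.   2.   4.] x [-20. -19.   9.  10.]
63 89 y [-73. -72.   2.   4.] x [-21. -20.  12.  15.]
69 77 y [-71. -70.   0.   1.] x [-21. -20.   6.  10.]
75 67 y [-70. -68.  -3.  -2.] x [-21. -21.  -0.   6.]
81 75 y [-71. -70.  -5.  -4.] x [-23. -22.  -3.  -2.]
87 100 y [-69. -69.  -7.  -6.] x [-24. -23.  -1.  -1.]
93 90 y [-68. -68.  -9.  -9.] x [-22. -22.  -2.  -2.]
99 101 y [-67. -66. -12. -10.] x [-18. -15.  11.  12.]
105 23 y [-37. -36. -15. -14.] x [-14. -14.  -9.  -7.]
111 16 y [-35. -35. -11. -10.] x [-36. -34. -14.  -9.]
117 32 y
[... 819 characters left out ...]
 [-73. -73.  68.  74.] x [-19. -18.   5.   9.]
69 38 y [-74. -73.  64.  66.] x [-20. -19.   8.   9.]
75 46 y [-74. -74.  62.  70.] x [-22. -22.   8.  11.]
81 44 y [-73. -72.  36.  61.] x [-22. -22.  16.  18.]
87 44 y [-71. -70.  21.  33.] x [-21. -20.   9.  10.]
93 45 y [-70. -70.   1.   6.] x [-21. -18.  10.  10.]
99 35 y [-68. -68. -13. -13.] x [-15. -15.   9.  10.]
105 16 y [-66. -39. -31. -25.] x [-15. -13.   6.   6.]
111 23 y [-40. -39. -11.  -5.] x [-36. -34.  11.  14.]
117 51 y [-41. -40.   4.   8.] x [-40. -39.  22.  27.]
123 43 y [-38. -38.  -2.  -1.] x [-40. -39.  25.  29.]
129 50 y [-41. -40.  -2.   7.] x [-41. -38.  26.  30.]
135 37 y [-37. -37.   6.   9.] x [-40. -40.  21.  24.]
```

The open gripper's knuckles reach 75 mm along tool y at 50 mm behind the TCP and taper inward above that. With tool y along the push and TCP z ≈ 34, contact is only at z ≈ 84 (54 %). I'll back off, turn 90° and use that.

Call:
apply_moves(series=[[1,3,0,0,0],[1,8,0,0,0],[1,22,0,-5,0],[1,40,0,-15,0],[1,55,0,-25,0]])

```text
time_s: 22.52
tool_pos: [382.7, -34.2, 138.8]
tool_rot: [0.066, 0.998, 0.001, -0.001]
force: [0.2, -0.0, 0.8]
width: -0.002
```

Call:
apply_moves(series=[[1,0,0,0,0.18],[1,0,0,0,0.36],[1,0,0,0,0.54],[1,0,0,0,0.72],[1,0,0,0,0.9]])

```text
time_s: 23.15
tool_pos: [382.3, -34.1, 139.3]
tool_rot: [0.496, 0.868, 0.0, -0.001]
force: [-0.6, 0.5, -0.3]
width: -0.0
```

```bash
python3 go.py 375 -32.5 100 -8.4
```

```text
t 23.15 pos [382.3 -34.1 139.3] yang 30.55 tilt [ 1.5e-03 -7.0e-04 -1.0e+00] F [-0.58  0.46 -0.34] w -0.00034471436898060365
shift [ 5.1 -5.5 39.3] dist 40.0 yaw 0.68
```

Call:
apply_moves(series=[[1,2,-2,0,0.18],[1,4,-4,0,0.36],[1,5,-5.5,0,0.54],[1,5,-5.5,0,0.68],[1,5,-5.5,0,0.68]])

```text
time_s: 23.78
tool_pos: [374.8, -32.6, 139.7]
tool_rot: [0.757, 0.654, 0.0, -0.0]
force: [-0.9, 0.8, 1.0]
width: 0.001
```

```bash
python3 go.py 375 -32.5 34 -8.4; python3 look.py 14 150 168
```

```text
t 23.775 pos [374.8 -32.6 139.7] yang -8.35 tilt [ 6.e-04 -6.e-04 -1.e+00] F [-0.87  0.76  0.99] w 0.0008033102786767674
shift [1.000e-01 3.000e-01 1.057e+02] dist 105.7 yaw 0.001
pos [374.8 -32.6 139.7] F [-0.9  0.8  1. ] 23.775
scene 0.9 [[449.0, -115.0, 2.0], [550.0, 22.0, 158.0]]
((495.904296875, -46.852752685546875), (133.8528594970703, 100.23552703857422), 83.33450317382812) 156.27373675567975
```

View pics/side14z.png

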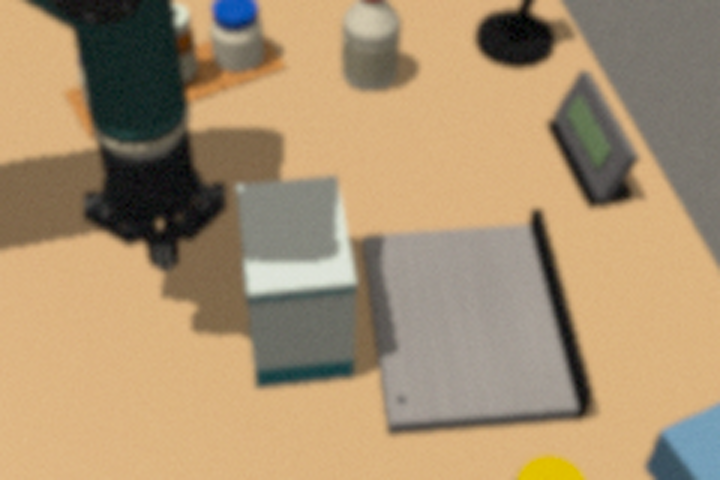

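The carton is upright at (495.5,-47.5). The knuckles are clear of its face (side crop: knuckle at (222,200), carton from x=240). I'll descend.

Call:
apply_moves(series=[[1,0,-2,35,0],[1,0,-3,70,0],[1,0,-3,95,0],[1,0,-3,104,0],[1,0,-3,104,0]])

```text
time_s: 24.6
tool_pos: [371.8, -32.1, 35.3]
tool_rot: [0.756, 0.654, -0.0, -0.001]
force: [0.0, 0.4, 0.1]
width: 0.004
```

Call:
apply_moves(series=[[0.7,0,0,0,0],[0.4,0,0,0,0],[0.2,0,0,0,0],[0,0,0,0,0],[0,0,0,0,0]])

```text
time_s: 25.22
tool_pos: [371.8, -32.1, 35.4]
tool_rot: [0.756, 0.654, -0.0, -0.001]
force: [0.4, 0.0, -0.3]
width: 0.5
```

```bash
python3 go.py 375 -32.5 34 -8.4; python3 look.py 15 150 168
```

```text
t 25.225 pos [371.8 -32.1  35.4] yang -8.27 tilt [ 8.e-04 -2.e-03 -1.e+00] F [ 0.39  0.03 -0.31] w 0.5002929990315941
shift [0.  3.2 1.4] dist 3.5 yaw 0.002
pos [371.8 -32.1  35.4] F [ 0.4  0.  -0.3] 25.225
scene 0.7 [[451.0, -113.0, 7.0], [549.0, 22.0, 158.0]]
((495.4053649902344, -46.58253479003906), (134.82789611816406, 99.5901107788086), 83.4912338256836) 156.36380050730392
side 0.78 [[444.0, -118.0, 6.0], [541.0, 12.0, 157.0]]
((496.00323486328125, -48.17382049560547), (134.71766662597656, 96.15723419189453), 83.3664321899414) 154.18042603068
```

View pics/side15z.png

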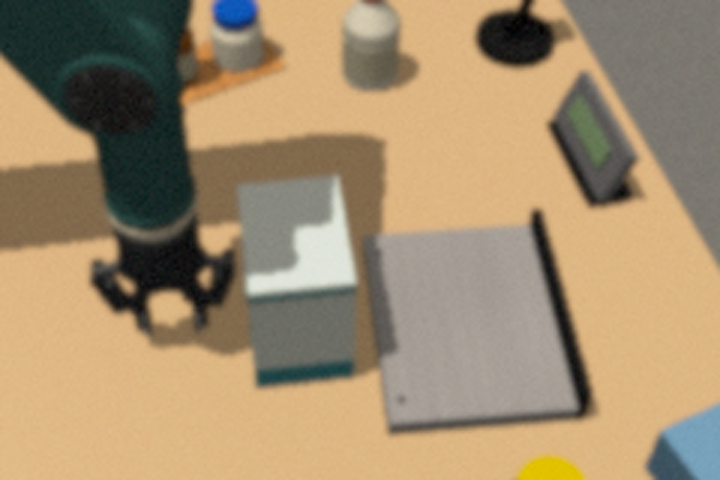

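Call:
apply_moves(series=[[-0.2,0,-2,4,0],[-0.5,0,-2,6,0],[-0.8,0,-2,6,0],[-1,0,-2,6,0],[-1,0,-2,6,0]])

```text
time_s: 26.05
tool_pos: [369.9, -31.8, 29.3]
tool_rot: [0.756, 0.654, -0.0, -0.001]
force: [-0.2, 1.0, 0.7]
width: 0.997
```

Call:
apply_moves(series=[[-1,0,2,0,0],[-1,0,4,0,0],[-1,0,6,0,0],[-1,0,8,0,0],[-1,0,10,0,0]])

```text
time_s: 26.68
tool_pos: [379.6, -33.2, 29.2]
tool_rot: [0.756, 0.654, -0.001, -0.001]
force: [-2.7, 0.9, -1.1]
width: 1.0
```

```bash
python3 look.py 16 150 168;  python3 go.py 375 -32.5 30 -8.4
```

```text
pos [379.6 -33.2  29.2] F [-2.7  0.9 -1.1] 26.675
scene 0.62 [[460.0, -115.0, 6.0], [557.0, 21.0, 158.0]]
((501.8101501464844, -48.420318603515625), (133.99493408203125, 99.73818969726562), 82.40282440185547) 156.30474614014656
side 0.64 [[451.0, -119.0, 4.0], [549.0, 11.0, 157.0]]
((503.411376953125, -49.12848663330078), (134.72422790527344, 95.8553237915039), 82.86610412597656) 154.28365328647018
t 26.875 pos [380.1 -33.3  29.3] yang -8.27 tilt [ 7.0e-04 -1.5e-03 -1.0e+00] F [-2.47  0.44  0.07] w 0.9997318607491131
shift [ 0.1 -5.2 -0.7] dist 5.3 yaw 0.002
```

View pics/side16z.png

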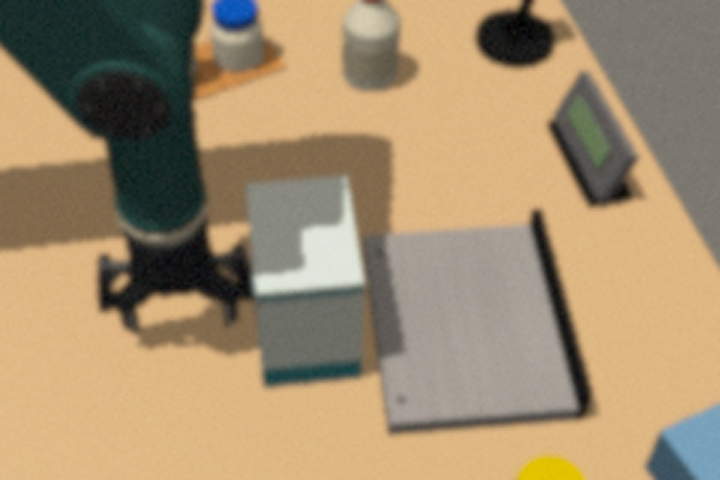

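Now it slides upright, with the top height unchanged and 2.5 N. I'll continue.

Call:
apply_moves(series=[[-1,0,3,0,0],[-1,0,6,0,0],[-1,0,9,0,0],[-1,0,12,0,0],[-1,0,15,0,0]])

```text
time_s: 27.5
tool_pos: [395.2, -35.5, 29.3]
tool_rot: [0.756, 0.654, -0.0, -0.001]
force: [-3.4, 1.1, -0.7]
width: 1.001
```

Call:
apply_moves(series=[[-1,0,2,0,0],[-1,0,4,0,0],[-1,0,5.5,0,0]])

```text
time_s: 27.88
tool_pos: [400.6, -36.3, 29.3]
tool_rot: [0.756, 0.654, -0.0, -0.001]
force: [-4.8, 1.6, 1.0]
width: 1.0
```

```bash
python3 look.py 17 150 168
```

```text
pos [400.6 -36.3  29.3] F [-4.8  1.6  1. ] 27.875
scene 0.67 [[482.0, -115.0, 10.0], [578.0, 17.0, 158.0]]
((523.3148803710938, -52.0084228515625), (134.0904541015625, 98.92294311523438), 81.53166198730469) 156.2812273396002
side 0.78 [[470.0, -123.0, 5.0], [572.0, 9.0, 157.0]]
((523.5675659179688, -53.07597351074219), (135.54722595214844, 96.07174682617188), 82.08892059326172) 154.30259305265028
```

View pics/side17z.png

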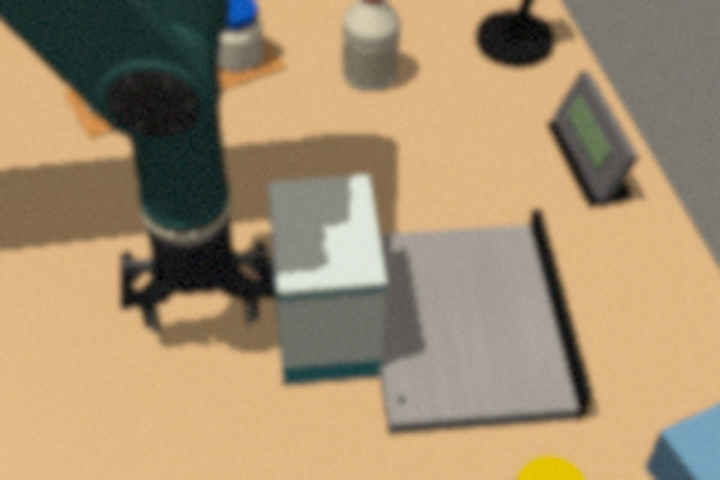

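View pics/scene17z.png

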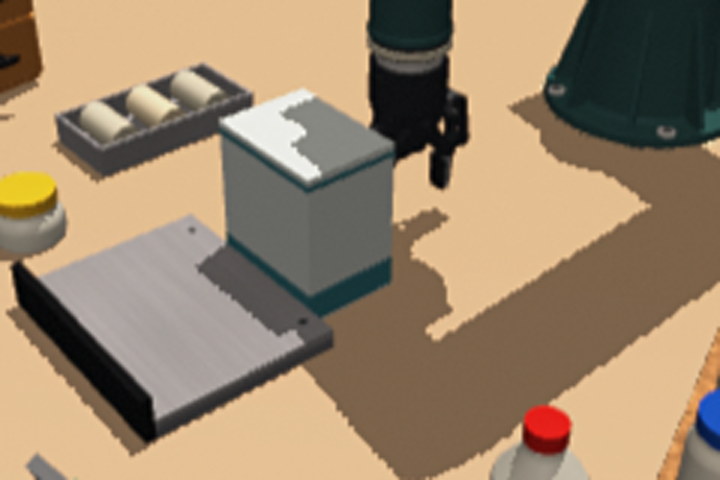

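Carton at (523.4,-52.5), yaw about -8.2°, upright, a millimetre or two from the edge or touching it. I'll seat it.

Call:
apply_moves(series=[[-1,0,0.8,0,0],[-1,0,1.6,0,0],[-1,0,2.4,0,0]])

```text
time_s: 28.45
tool_pos: [401.2, -36.1, 29.1]
tool_rot: [0.756, 0.654, -0.001, -0.002]
force: [-7.9, 1.5, 1.7]
width: 1.001
```

```bash
python3 look.py 18 150 168
```

```text
pos [401.2 -36.1  29.1] F [-7.9  1.5  1.7] 28.45
scene 0.56 [[480.0, -121.0, 6.0], [579.0, 18.0, 158.0]]
((523.468505859375, -51.80042266845703), (133.80258178710938, 99.36988830566406), 81.40312194824219) 156.3635854093852
side 0.62 [[471.0, -123.0, 1.0], [573.0, 9.0, 157.0]]
((524.649658203125, -52.40960693359375), (133.35504150390625, 96.04533386230469), 81.42279815673828) 154.25762519096423
```

Blocked: 7.9 N with the TCP stalled. The carton's yaw matches the scale's (81.4° against 81.45°), and it is upright and flat on the edge. I'll back off, rise, shut the fingers and turn back for the top push.

Call:
apply_moves(series=[[-1,0,-4,0,0],[-1,0,-12,0,0],[-1,0,-24,0,0],[0.5,0,-26,-30,0],[1,0,-26,-75,0]])

```text
time_s: 29.28
tool_pos: [373.9, -32.1, 104.1]
tool_rot: [0.756, 0.654, -0.002, -0.004]
force: [0.6, -0.2, 0.2]
width: 0.604
```

Call:
apply_moves(series=[[1,0,0,-40,0],[1,0,0,-55,-0.18],[1,0,0,-55,-0.36],[1,0,0,-55,-0.54],[1,0,0,-55,-0.72]])

```text
time_s: 29.9
tool_pos: [373.7, -32.2, 159.1]
tool_rot: [0.475, 0.88, -0.001, -0.004]
force: [-0.6, 0.3, 0.7]
width: -0.001
```

Call:
apply_moves(series=[[1,0,0,0,-0.18],[1,0,0,0,-0.36],[1,0,0,0,-0.54],[1,0,0,0,-0.72],[1,0,0,0,-0.85]])

```text
time_s: 30.52
tool_pos: [372.9, -32.0, 158.9]
tool_rot: [0.067, 0.998, 0.001, -0.004]
force: [-0.7, 0.3, 0.7]
width: -0.002
```

```bash
python3 go.py 440 -40.5 152 81.5; python3 look.py 19 150 168
```

```text
t 30.525 pos [372.9 -32.  158.9] yang 82.28 tilt [ 0.0076  0.0016 -1.    ] F [-0.73  0.33  0.65] w -0.0015631234888567743
shift [-67.7   0.6   6.4] dist 68.0 yaw 0.014
pos [372.9 -32.  158.9] F [-0.7  0.3  0.7] 30.525
scene 0.92 [[477.0, -118.0, 6.0], [580.0, 18.0, 158.0]]
((523.84765625, -52.313385009765625), (134.72010803222656, 99.6321792602539), 81.08924102783203) 156.29493439877004
side 0.56 [[470.0, -123.0, 6.0], [567.0, 8.0, 157.0]]
((524.102294921875, -53.91259002685547), (135.09307861328125, 95.73871612548828), 81.34030151367188) 154.2496206341454
```

View pics/scene19z.png

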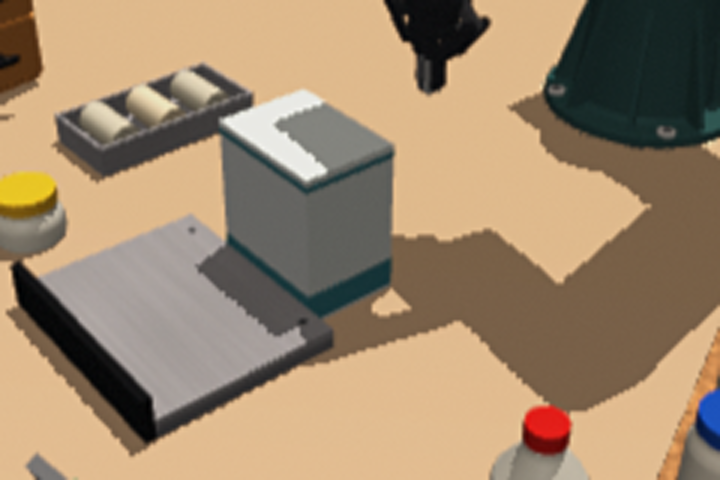

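View pics/side19z.png

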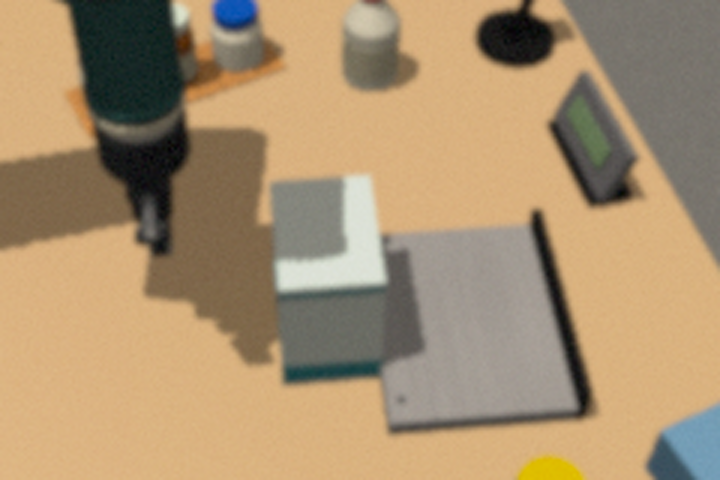

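The carton stands upright and flush: no gap shows along the front edge in the scene crop from (225,240) to (320,315). Now the top push.

Call:
apply_moves(series=[[1,-20,0.5,5,0.014],[1,-42,0.5,6.5,0.014],[1,-62,0.5,6.5,0.014],[1,-75,0.5,6.5,0.014],[1,-82,0.5,6.5,0.014]])

```text
time_s: 31.35
tool_pos: [455.5, -43.4, 151.5]
tool_rot: [0.078, 0.997, 0.001, -0.004]
force: [-0.1, 0.9, -0.1]
width: 0.002
```

Call:
apply_moves(series=[[1,-4,0,0,0],[1,-8,0,0,0],[1,-12,0,0,0],[1,-16,0,0,0],[1,-20,0,0,0]])

```text
time_s: 31.98
tool_pos: [472.5, -45.8, 150.9]
tool_rot: [0.078, 0.997, 0.001, -0.006]
force: [-6.5, 0.8, 3.0]
width: 0.001
```

```bash
python3 look.py 20;python3 go.py 440 -40.5 152 81.5
```

```text
pos [472.5 -45.8 150.9] F [-6.5  0.8  3. ] 31.975
scene 0.56 [[488.0, -120.0, 11.0], [586.0, 18.0, 162.0]]
side 0.73 [[474.0, -124.0, 11.0], [578.0, 4.0, 161.0]]
t 32.175 pos [473.2 -46.  151. ] yang 81.0 tilt [ 0.0113  0.0017 -0.9999] F [-4.55  0.45  3.05] w -0.0030786319784051786
shift [33.7  0.2 -0.6] dist 33.7 yaw -0.009
```

View pics/scene20z.png

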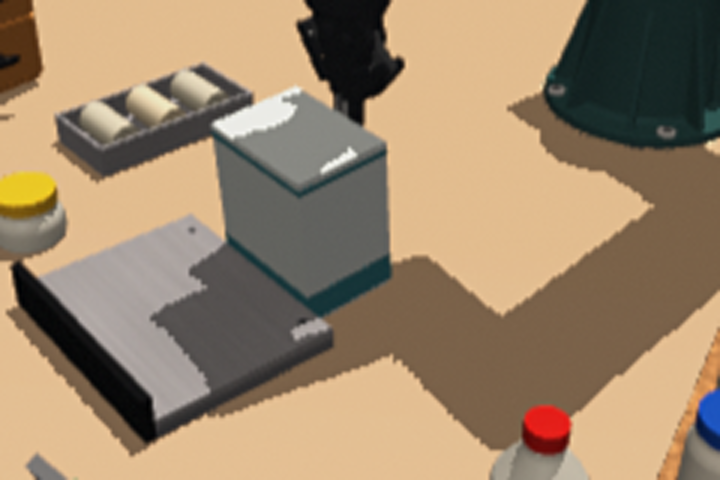

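View pics/side20z.png

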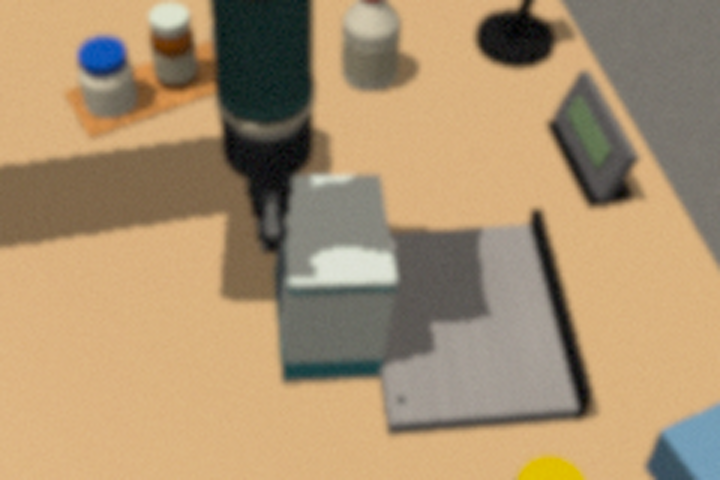

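It is leaning about the edge, at 6 N. I'll keep pushing steadily.

Call:
apply_moves(series=[[1,-6,0,0,0],[1,-12,0,0,0],[1,-18,0,0,0],[1,-24,0,0,0],[1,-30,0,0,0]])

```text
time_s: 32.8
tool_pos: [502.7, -50.6, 150.8]
tool_rot: [0.078, 0.997, 0.001, -0.006]
force: [-3.7, 0.9, 3.1]
width: -0.002
```

Call:
apply_moves(series=[[1,-6,0,0,0],[1,-12,0,0,0],[1,-18,0,0,0],[1,-24,0,0,0]])

```text
time_s: 33.3
tool_pos: [527.5, -54.6, 150.5]
tool_rot: [0.078, 0.997, 0.001, -0.005]
force: [-1.2, 0.3, 0.9]
width: -0.002
```

```bash
python3 look.py 21;python3 go.py 440 -40.5 152 81.5
```

```text
pos [527.5 -54.6 150.5] F [-1.2  0.3  0.9] 33.3
scene 0.72 [[513.0, -124.0, 27.0], [646.0, 15.0, 181.0]]
t 33.5 pos [526.8 -54.5 150.3] yang 81.0 tilt [ 0.0114  0.0017 -0.9999] F [ 0.01 -0.82 -0.1 ] w -0.0010092862908571906
shift [87.9  0.2 -0.7] dist 87.9 yaw -0.009
```

View pics/side21z.png

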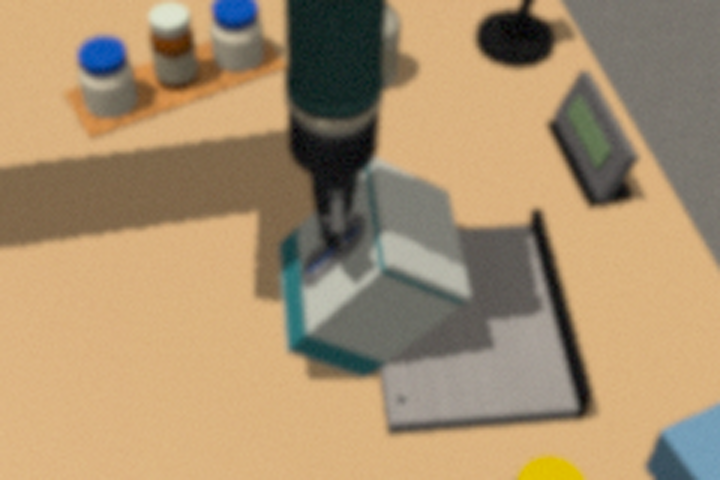

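View pics/scene21z.png

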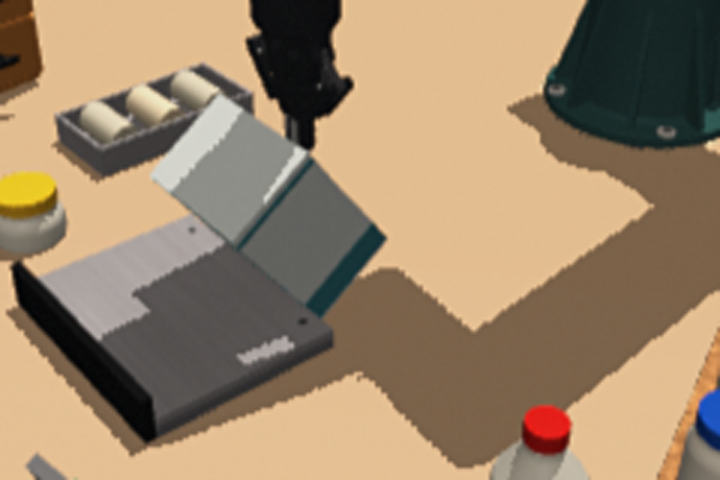

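The carton has passed the balance point and is falling free (force 0). I'll hold still and let it settle.

Call:
apply_moves(series=[[1,0,0,0,0],[1,0,0,0,0],[1,5,0,0,0],[1,15,0,0,0],[1,25,0,0,0]])

```text
time_s: 34.12
tool_pos: [501.0, -50.4, 150.5]
tool_rot: [0.078, 0.997, 0.001, -0.006]
force: [-0.5, 0.6, -0.4]
width: -0.002
```

```bash
python3 look.py 22 108 124;python3 go.py 440 -40.5 152 81.5
```

```text
pos [501.  -50.4 150.5] F [-0.5  0.6 -0.4] 34.125
scene 0.75 [[513.0, -126.0, 25.0], [648.0, 15.0, 181.0]]
((617.3041381835938, -29.445205688476562), (87.92875671386719, 174.66122436523438), 37.228538513183594) 116.8057402748552
side 0.87 [[484.0, -131.0, 31.0], [642.0, -0.0, 179.0]]
((582.4220581054688, -63.80302429199219), (130.4347381591797, 134.36679077148438), 81.4506607055664) 116.78083548567179
t 34.325 pos [501.9 -50.6 150.7] yang 81.0 tilt [ 0.0112  0.0017 -0.9999] F [-0.26 -0.16  1.07] w 0.0019378767562038019
shift [62.7  0.2 -0.6] dist 62.7 yaw -0.009
```

View pics/side22z.png

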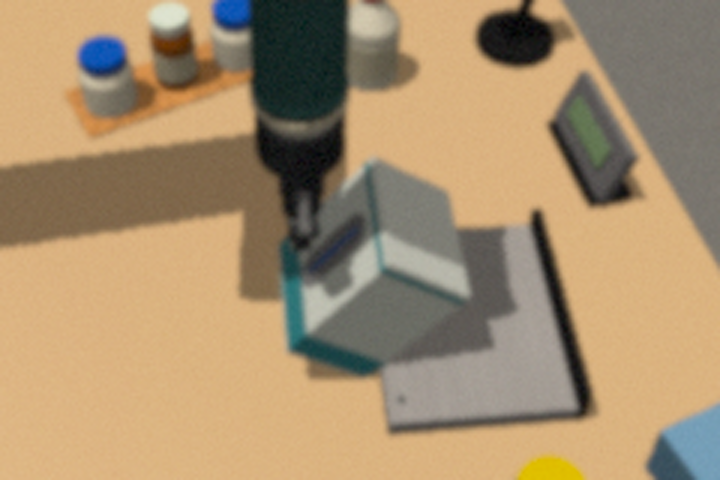

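View pics/scene22z.png

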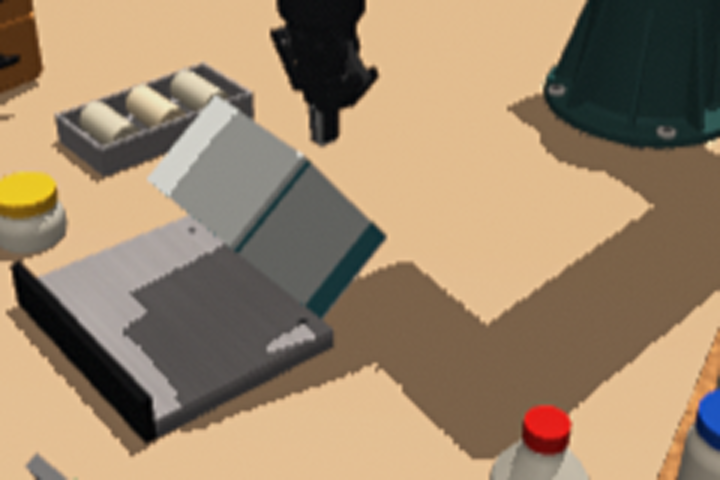

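The carton has settled leaning at about 40° against the platform edge and hasn't gone over. In the side crop its window is visible and its foot rests on the table at (370,365). I'll push it further over, a bit higher.

Call:
apply_moves(series=[[1,-5,0,-6,0],[1,-15,0,-9,0],[1,-23,0,-9,0],[1,-29,0,-9,0],[1,-35,0,-9,0]])

```text
time_s: 34.95
tool_pos: [536.8, -56.1, 159.1]
tool_rot: [0.078, 0.997, 0.001, -0.006]
force: [-2.8, -0.1, 1.2]
width: -0.002
```

Call:
apply_moves(series=[[1,-6,0,0,0],[1,-12,0,0,0],[1,-18,0,0,0],[1,-24,0,0,0],[1,-30,0,0,0]])

```text
time_s: 35.58
tool_pos: [566.9, -60.8, 158.8]
tool_rot: [0.078, 0.997, 0.001, -0.006]
force: [-0.4, 0.9, -0.0]
width: -0.003
```

```bash
python3 look.py 23 108 124;python3 go.py 440 -40.5 152 81.5
```

```text
pos [566.9 -60.8 158.8] F [-0.4  0.9 -0. ] 35.575
scene 0.66 [[528.0, -127.0, 26.0], [677.0, 12.0, 119.0]]
((593.109619140625, -62.717498779296875), (133.93441772460938, 156.88345336914062), 81.70062255859375) 117.41837215855868
side 0.9 [[511.0, -137.0, 27.0], [665.0, -6.0, 119.0]]
((593.01025390625, -62.791160583496094), (135.205810546875, 155.22035217285156), 81.30692291259766) 115.49175206158759
t 35.775 pos [566.4 -60.8 158.7] yang 81.0 tilt [ 0.012   0.0018 -0.9999] F [0.11 0.31 0.3 ] w 0.0008505959013274857
shift [127.9   0.2   8.2] dist 128.2 yaw -0.009
```

View pics/scene23z.png

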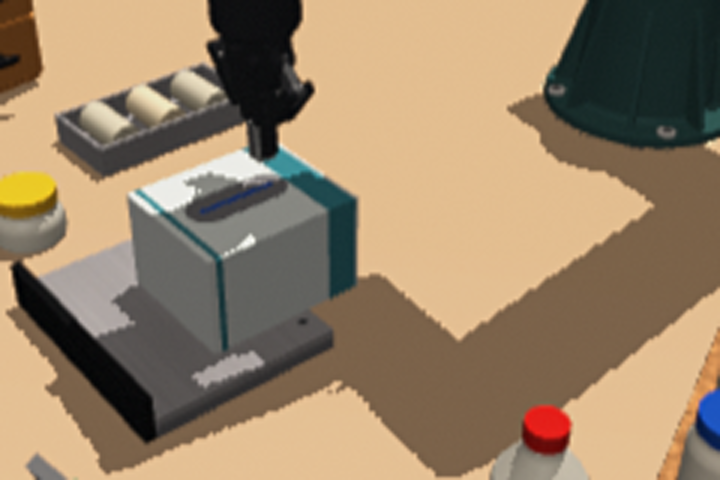

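View pics/side23z.png

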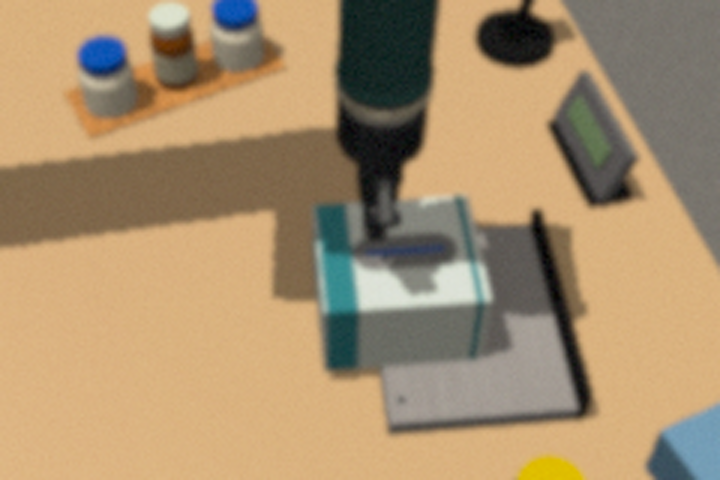

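It lies flat on its back with the window up, centred at (593,-62.8) and square to the scale. Its foot overhangs the front edge and needs about 84 mm more. I'll go behind the foot end.

```bash
python3 go.py 472 -45 159 81.5
```

```text
t 35.775 pos [566.4 -60.8 158.7] yang 81.0 tilt [ 0.012   0.0018 -0.9999] F [0.11 0.31 0.3 ] w 0.0008505959013274857
shift [95.7  0.8  0.8] dist 95.7 yaw -0.009
```

Call:
apply_moves(series=[[1,20,0,0,-0.008],[1,45,0,0,-0.008],[1,70,0.5,0,-0.008],[1,88,1,0,-0.008],[1,95,1,0,-0.008]])

```text
time_s: 36.4
tool_pos: [471.7, -44.6, 159.9]
tool_rot: [0.074, 0.997, 0.001, -0.006]
force: [-0.7, 0.8, 0.6]
width: -0.003
```

```bash
python3 go.py 472 -45 80 81.5
```

```text
t 36.4 pos [471.7 -44.6 159.9] yang 81.46 tilt [ 0.0124  0.0019 -0.9999] F [-0.65  0.77  0.63] w -0.003407413764315416
shift [-1.4 -0.5 79.9] dist 79.9 yaw -0.001
```

Call:
apply_moves(series=[[1,0,0,35,0],[1,0,0,65,0],[1,-1,0,78,0],[1,-8,0,79,0],[1,-18,0,79,0]])

```text
time_s: 37.02
tool_pos: [490.1, -47.4, 81.5]
tool_rot: [0.074, 0.997, 0.001, -0.005]
force: [0.2, -0.1, 0.4]
width: -0.003
```

Call:
apply_moves(series=[[1,-5,0,0,0],[1,-10,0,0,0],[1,-15,0,0,0],[1,-20,0,0,0],[1,-25,0,0,0]])

```text
time_s: 37.65
tool_pos: [514.3, -50.9, 80.9]
tool_rot: [0.074, 0.997, 0.001, -0.006]
force: [-4.0, 0.1, -0.6]
width: 0.003
```

```bash
python3 look.py 24 108 124;python3 go.py 586 -62 80 81.5
```

```text
pos [514.3 -50.9  80.9] F [-4.   0.1 -0.6] 37.65
scene 0.66 [[537.0, -129.0, 25.0], [690.0, 10.0, 119.0]]
((605.3733520507812, -63.61842346191406), (134.47189331054688, 157.31570434570312), 81.63458251953125) 117.41006156833662
side 0.56 [[525.0, -139.0, 24.0], [680.0, -7.0, 118.0]]
((607.2332153320312, -65.49676513671875), (133.99966430664062, 156.18199157714844), 82.12342834472656) 115.32617078294403
t 37.85 pos [515.7 -51.2  81.2] yang 81.46 tilt [ 0.0092  0.0017 -1.    ] F [-0.75  0.68  0.18] w -0.002354722930129528
shift [-71.1  -0.2   0.6] dist 71.1 yaw -0.001
```

View pics/side24z.png

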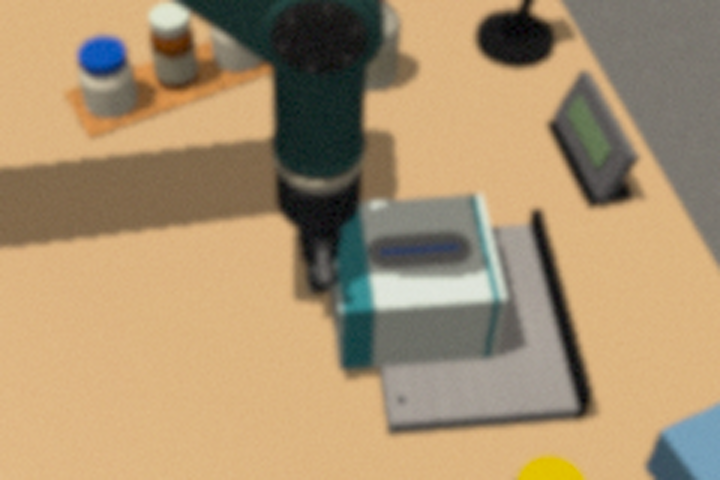

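It slides straight at about 4 N, with about 70 mm left.

Call:
apply_moves(series=[[1,-6,0,0,0],[1,-12,0,0,0],[1,-18,0,0,0],[1,-24,0,0,0],[1,-30,0,0,0]])

```text
time_s: 38.48
tool_pos: [545.7, -55.8, 81.0]
tool_rot: [0.074, 0.997, 0.001, -0.005]
force: [-4.9, 1.4, 2.5]
width: -0.006
```

Call:
apply_moves(series=[[1,-6,0,0,0],[1,-12,0,0,0],[1,-18,0,0,0],[1,-24,0,0,0],[1,-29,0,0,0]])

```text
time_s: 39.1
tool_pos: [574.9, -60.2, 80.7]
tool_rot: [0.074, 0.997, 0.001, -0.005]
force: [-3.8, 0.8, 1.6]
width: 0.003
```

```bash
python3 look.py 25 108 124;python3 go.py 586 -62 80 81.5
```

```text
pos [574.9 -60.2  80.7] F [-3.8  0.8  1.6] 39.1
scene 0.22 [[597.0, -139.0, 27.0], [750.0, 1.0, 119.0]]
((663.9027709960938, -74.31655883789062), (135.9304962158203, 160.72625732421875), 81.54029083251953) 117.34821841175912
side 0.56 [[585.0, -148.0, 25.0], [740.0, -18.0, 118.0]]
((667.8235473632812, -73.79937744140625), (134.43385314941406, 155.4883575439453), 80.87713623046875) 115.42723327395046
t 39.3 pos [575.8 -60.4  80.9] yang 81.45 tilt [ 0.0068  0.0015 -1.    ] F [-0.6  -0.46  0.52] w 0.0015731004557293562
shift [-10.4  -0.1   0.9] dist 10.4 yaw -0.001
```

View pics/side25z.png

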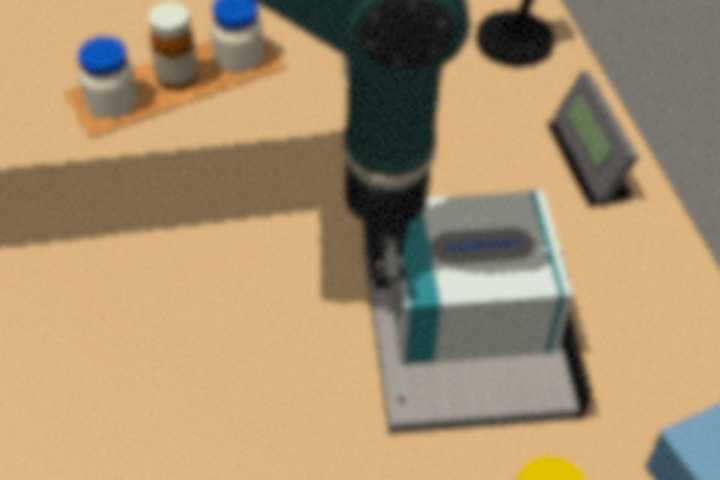

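The remaining gap to the fence is about 7–10 mm. I'll use small steps with force monitoring.

Call:
apply_moves(series=[[1,-2,0,0,0],[1,-4,0,0,0],[1,-6,0,0,0]])

```text
time_s: 39.67
tool_pos: [581.3, -61.1, 80.8]
tool_rot: [0.074, 0.997, 0.001, -0.004]
force: [-4.6, 1.1, 1.1]
width: -0.001
```

Call:
apply_moves(series=[[1,-1,0,0,0],[1,-2,0,0,0],[1,-2.5,0,0,0]])

```text
time_s: 40.05
tool_pos: [581.7, -61.0, 80.2]
tool_rot: [0.075, 0.997, 0.001, -0.006]
force: [-8.9, 1.7, 2.8]
width: -0.002
```

Call:
apply_moves(series=[[1,-2,0,0,0],[1,-3,0,0,0],[1,-3,0,0,0]])

```text
time_s: 40.42
tool_pos: [581.5, -60.9, 79.4]
tool_rot: [0.075, 0.997, 0.002, -0.009]
force: [-9.4, 0.9, 2.2]
width: 0.0
```

```bash
python3 look.py 26 108 124
```

```text
pos [581.5 -60.9  79.4] F [-9.4  0.9  2.2] 40.425
scene 0.81 [[601.0, -141.0, 27.0], [756.0, -0.0, 119.0]]
((670.297607421875, -73.81033325195312), (135.6236114501953, 161.38436889648438), 81.64794158935547) 117.37355861756052
side 0.97 [[590.0, -149.0, 25.0], [746.0, -19.0, 118.0]]
((673.2872314453125, -75.0122299194336), (134.2242431640625, 155.64163208007812), 81.1730728149414) 115.37824965373092
```

View pics/scene26z.png

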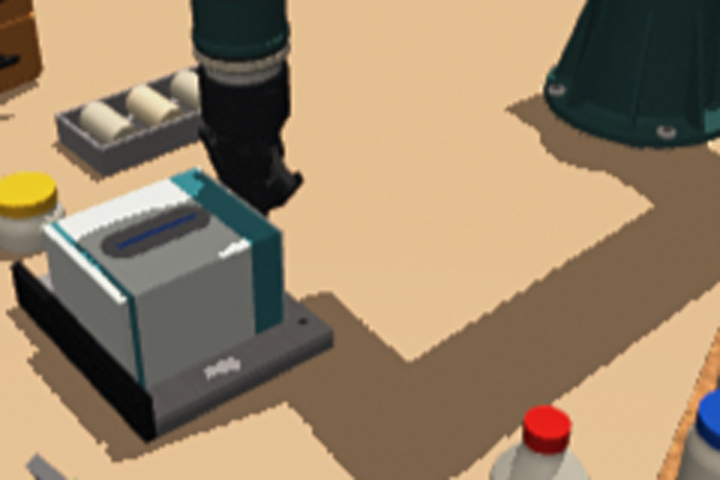

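View pics/side26z.png

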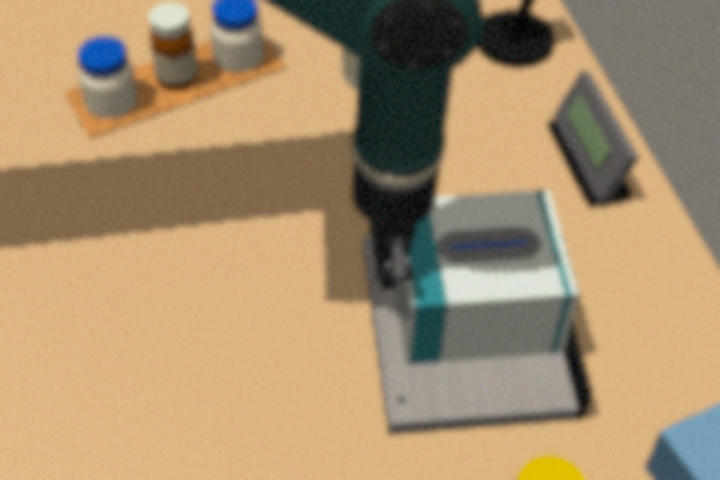

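The carton is seated flat against the fence: the push stalls at 9.4 N, and its yaw of 81.2–81.6° against the scale's 81.5° agrees. I'll back away and do the final check.

Call:
apply_moves(series=[[1,5,0,0,0],[1,15,0,0,0],[1,35,0,0,0],[1,60,0,-15,0],[1,85,0,-45,0]])

```text
time_s: 41.25
tool_pos: [497.2, -48.2, 125.8]
tool_rot: [0.075, 0.997, 0.002, -0.009]
force: [-0.4, -0.1, -0.5]
width: -0.002
```

Call:
apply_moves(series=[[1,20,0,-50,0],[1,35,0,-100,0],[1,35,0,-100,0],[1,35,0,-100,0]])

```text
time_s: 41.75
tool_pos: [464.6, -43.6, 226.5]
tool_rot: [0.075, 0.997, 0.002, -0.008]
force: [0.4, -0.4, 0.8]
width: 0.0
```

```bash
python3 look.py 27 108 124; python3 - <<'E'
from h import *
for n in ('scene','side'):
    s=snapshot(n);W=cloud(s)
    P=W.reshape(-1,3);P=P[~np.isnan(P[:,0])]
    for nm,b in dict(c1=(300,390,260,400,77,88),c2=(460,600,300,450,77,88),jar=(390,480,310,390,97,106),fence=(690,800,-260,60,38,50)).items():
        q=P[(P[:,0]>b[0])&(P[:,0]<b[1])&(P[:,1]>b[2])&(P[:,1]<b[3])&(P[:,2]>b[4])&(P[:,2]<b[5])][:,:2].astype(np.float32)
        if len(q)>5: print(n,nm,len(q),cv2.minEnclosingCircle(q))
    for t in ('spray','tub'):
        for r in regions_of(t,n)[:1]:
            p=W[r['pixels']];p=p[~np.isnan(p[:,0])];print(n,t,np.median(p,axis=0).round(0),r['extent'])
E
```

```text
pos [464.6 -43.6 226.5] F [ 0.4 -0.4  0.8] 41.75
scene 0.73 [[603.0, -138.0, 27.0], [756.0, -0.0, 119.0]]
((671.94287109375, -73.84224700927734), (134.84039306640625, 157.91513061523438), 81.34835052490234) 117.39293738806288
side 0.59 [[591.0, -149.0, 23.0], [747.0, -11.0, 118.0]]
((673.4149780273438, -75.52217102050781), (134.36013793945312, 156.11819458007812), 81.11241912841797) 115.42341899190538
scene c1 291 ((350.980712890625, 329.88165283203125), 29.387290954589844)
scene c2 424 ((514.7357177734375, 371.98516845703125), 29.368038177490234)
scene jar 243 ((433.3836669921875, 351.16949462890625), 25.0872859954834)
scene fence 460 ((752.9559326171875, -102.14063262939453), 116.75232696533203)
scene spray [685. 316.  83.] [363.7, 263.8, 398.0, 331.4]
scene tub [ 679. -284.   45.] [195.9, 186.7, 222.0, 213.1]
side c1 152 ((352.6641845703125, 329.4776611328125), 30.77895736694336)
side jar 100 ((434.3639831542969, 350.6843566894531), 24.765579223632812)
side fence 133 ((723.1100463867188, -174.0894012451172), 44.22632598876953)
side spray [660. 283.  79.] [312.3, 122.8, 334.6, 159.1]
side tub [ 659. -311.   53.] [369.7, 280.9, 396.6, 314.4]
```

View pics/scene27z.png

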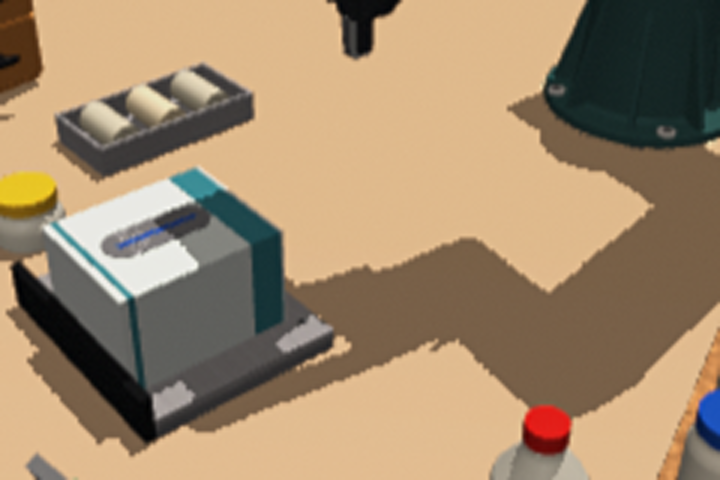

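View pics/side27z.png

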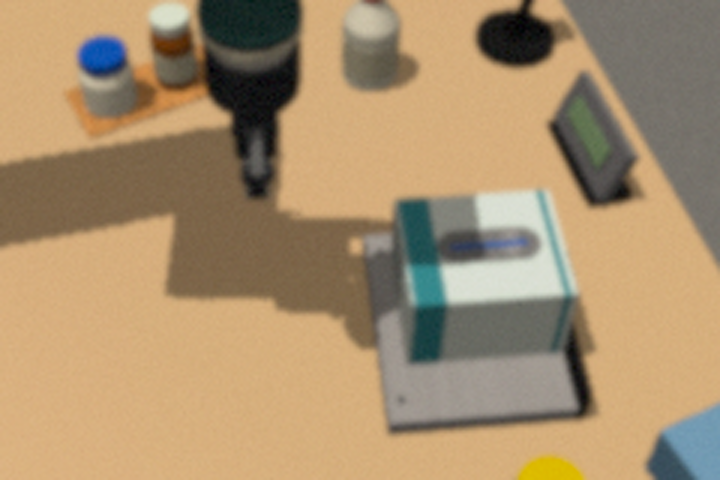

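All checks pass, so I'm handing in.

```bash
python3 -c "
from cell import *
print(close_job())"
```

```text
the job is handed in; nothing more can be done
None
```

The job is done and handed in at about 42 s. The carton lies on its back on the scale, window up and against the rear fence, and the jar stands on the mat between the canisters.

- **Jar:** I set it down by force contact and released it gently. The last checks put it 1–2 mm from the canisters' midpoint.
- **Carton slide:** My first three pushes were no good. The gripper touched the carton near its top, so it tilted a few degrees instead of sliding and was let back upright each time. I then pushed lower with the opened gripper's knuckles, and it slid upright to the scale's front edge. There the push stalled at about 8 N, with the carton's yaw matching the scale's.
- **Tip-over:** My first push at the top left it leaning at about 40° against the edge. A second push laid it flat on its back.
- **Push home:** I pushed it until it stalled against the fence at about 9 N. Yaw matches the scale to within about 0.5°. I measured a gap to the fence of about 1 mm (up to about 3 mm by another estimate of the scale's position), which is within camera error. It lies wholly on the platform, about 35 mm inside the nearer side edge.
- **Other items:** The near canister, spray bottle and tub are where they were within measurement noise. The far canister is too, but only one camera measured it in the last check. Forces I read at the gripper stayed under 10 N, and the robot was touching nothing at hand-in.

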